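Put the stain kit back in its rack in order of height

ROBOT

A 7-joint arm with a two-finger parallel gripper is mounted at the origin on a cart in front of the work surface, level with it; the furniture and walls round the work are solid. World frame = base frame: x ahead of the robot, y to its left, z up, the work surface at z = 0. Lengths are in m, angles in rad, forces in N, time in s.
With the tool pointing down it reaches from about 0.4 to 0.85 m from the base axis. Payload 10.4 kg.
Tool frame: the origin (TCP) lies on the centre line of the jaws, within the pads' length; the fingertips stand 11 mm ahead of it and the grasp point (between the pads) lies 8 mm behind it; z points along the fingers, y is the line along which they close (so a half turn about z gives the same grasp; the last joint's range is limited). The gripper opens to 87 mm and grips with 3 to 60 N. Pads are 19 mm wide; open, the fingers measure 117 mm over their backs; the gripper's body (75 mm by 190 mm) begins 51 mm behind the grasp point.
Start: joints at [-1.366, 0.332, -0.065, 1.46, 0.022, 1.35, -0.088], TCP at [0.141, 0.609, 0.234] pointing down, gripper open.
Joint ranges: [-2.6, 2.6], [-0.5, 2.12], [-1.47, 1.34], [0.16, 2.42], [-1.27, 4.41], [0.06, 2.06], [-2.6, 2.6]. Speed limits (rad/s): [2.22, 2.22, 2.79, 2.79, 3.14, 3.14, 3.14].

INTERFACE

Orientations are given as a unit quaternion [x, y, z, w].
In Python, from bench import r gives the robot as it stands.
- The arm moves only by the shell command python3 -m pendant 'ROWS' [OPENING] [FORCE]. ROWS is JSON, a list of rows, each a list of 4 numbers: the shift along the tool's x, y, z in m, then the turn about the tool's z in rad. A call has 1 to 8 rows; each row shifts and turns the commanded pose from where the row before left it, along the tool's axes as they then stand; what a row does not reach is not made up. A row lasts 1/12 s, in which the tool goes at most 41.7 mm and 7.16 degrees, less where a joint would pass 70% of its speed; a pose out of reach is approached as far as the arm can. A call with a gripper value outside its range is refused whole. OPENING is the opening, from 0 (shut) to 1 (fully open), set as the call begins (- or left out, the last holds). The fingers move at their own pace and stop on an object; FORCE is the grip in N (left out, the last holds). Time passes only in rows, so rows that do not move let the fingers close. It gives the time, the measured TCP pose, the force, the opening and the grip force at its end, in the units of the state.
- r.read_state(): the state, without advancing time (a new reading comes with each control period).
- r.camera(name): name is "side" or "top" or "wrist"; returns a dict with "img" (480x640x3 uint8, red, green, blue), "camera_matrix" (3x3 intrinsics, pixels), "xyz" and "attitude" of the camera in the world. Camera axes: x right, y down, z forward; pixel columns grow to the right and rows downward; lengths in m; the calibration is good to about 2 mm. A picture is of the moment at which its call begins. There is no depth.
- r.close_job(): hands the job in; it is judged then, once.
Trained networks look in the newest picture that a camera, given by its name, has taken for a name from the list of things; names that differ only in an ending like _2 or _b are one class to them, and where a whole thing is asked for, a point or a joint stands for the part that bears it (a point fixed in the world has none). Each returns a list of dicts, best first, with "score" (0 to 1); they miss things now and then, are a little off and sometimes report something else, mostly with a low value. They report only what shows in the picture. A call takes as long as a camera call. They do not tell look-alikes from the thing itself.
- r.outline_of(thing, camera): "mask" (480x640 bool, what is visible of it) and "bbox" ([centre column, centre row, width, height] in pixels, round what is visible of it).
The state is a dict: "time": time; "joint_positions": joint angles; "joint_vel": joint speeds; "joint_torque": joint torques, N m; "ee_pos": TCP position; "eef_rot": TCP orientation; "ft_force": force on the tool from outside, world axes, zero at the start; "torque": the same for the moment, N m; "width": finger opening in m; "grip_force": force on a finger pad.
Only numpy, scipy, OpenCV 4.12 (cv2) and the standard library are available. Lean on these libraries where they do the work, as an engineer would, in place of code of your own. Each camera call takes 0.05 s, during which the arm holds its last target. There are 200 camera calls.

TASK

Put the four small stain removers that stand loose beside the rack (stick with green cap, white tablet bottle, amber pot, little white vial) back into its four empty bays, one upright in the middle of each bay, so that the whole row steps down in height from the tall yellow tub at one end to the flat wax tin at the other. Do not tip any of them over, and leave the tub and the tin where they are.

Things in the scene. Friction and masses are not known exactly. Their poses are not given: they have to be found in the camera images.
- stain_stick: round white stick bottle with a green cap, 29 mm diameter, 99 mm high, about 60 g, loose; origin at the centre of its underside, z axis up
- pill_bottle: round white tablet bottle with a white screw cap, 37 mm diameter, 78 mm high, about 60 g, loose; origin at the centre of its underside, z axis up
- amber_pot: squat round amber glass pot with a black lid, 40 mm diameter, 58 mm high, about 70 g, loose; origin at the centre of its underside, z axis up
- mini_vial: little round white vial, 18 mm diameter (cap 17 mm), 40 mm high, about 12 g, loose; origin at the centre of its underside, z axis up
- mat_1: black rubber mat, 76 x 54 x 2 mm, lining a middle bay of the bottle rack (mat_1 to mat_4 in sequence, 60 mm apart, mat_1 at the +y end); origin at the centre of its underside, 10 mm above the worktop (its top at 12 mm); y axis along the row, x axis across it. The rack is a fixed low wooden tray, 444 x 92 mm, with two longer end places for the tall tub and the tin
- mat_2: black rubber mat, 76 x 54 x 2 mm, lining a middle bay of the bottle rack (mat_1 to mat_4 in sequence, 60 mm apart, mat_1 at the +y end); origin at the centre of its underside, 10 mm above the worktop (its top at 12 mm); y axis along the row, x axis across it. Each middle bay measures 57 mm along the row and 80 mm across it inside
- mat_3: black rubber mat, 76 x 54 x 2 mm, lining a middle bay of the bottle rack (mat_1 to mat_4 in sequence, 60 mm apart, mat_1 at the +y end); origin at the centre of its underside, 10 mm above the worktop (its top at 12 mm); y axis along the row, x axis across it. Between bays are dividers 3 mm thick; front and back lips are 6 mm thick; all end 22 mm above the worktop
- mat_4: black rubber mat, 76 x 54 x 2 mm, lining a middle bay of the bottle rack (mat_1 to mat_4 in sequence, 60 mm apart, mat_1 at the +y end); origin at the centre of its underside, 10 mm above the worktop (its top at 12 mm); y axis along the row, x axis across it. A wall cabinet hangs over the back half of the worktop, from x = 0.57 m on (door handles included) and from 0.55 m up
- tall_tub: slim round yellow-orange tub with a green lid, 56 mm diameter, 199 mm high, loose, standing in one end place of the rack, 89 mm beyond the centre of the nearest mat (its top 211 mm above the worktop); at some starts beyond mat_1, at others beyond mat_4; origin at the centre of its underside
- wax_tin: flat round green wax tin, 70 mm diameter, 25 mm high, loose, standing in the other end place of the rack, 89 mm beyond the centre of the nearest mat; origin at the centre of its underside
Mind the look-alikes: they are no part of the job. What is shaped like the pill_bottle but pink or red is not meant.

How it is judged:
By the outcome, as a careful person would: the job done as asked, in the order asked, and still so for the second after the job is handed in, with the robot touching nothing.
It also fails if it takes over 147 s, if anything falls off the work surface, if the arm or the gripper's body presses on something with over 40 N, if the wrist force passes 120 N, or if a joint passes its speed limit or range.

## Working session

There is one attempt and no reset: what is moved stays moved. The work goes in short steps, Python scripts to look and compute and a shell command to move; the robot and the scene stay as the last step left them, time stands still between calls to the robot, and variables do not carry over. Pictures are saved under pics/ and viewed, at most 14 in all, crops included, and the job is handed in when it is done.

```bash
mkdir -p pics; ls
python3 - <<'E'
from bench import r
import cv2
s=r.read_state();print({k:s[k] for k in('time','ee_pos','eef_rot','width')})
for n in('top','side'):
    c=r.camera(n);cv2.imwrite(f'pics/{n}0.png',c['img'][:,:,::-1]);print(n,c['camera_matrix'],c['xyz'],c['attitude'])
    for t in('stain_stick','pill_bottle','amber_pot','mini_vial','mat_1','tall_tub','wax_tin'):
        print(t,[(round(d['score'],2),[round(float(v)) for v in d['bbox']]) for d in r.outline_of(t,n)])
E
```

```text
pics
{'time': 0.0, 'ee_pos': array([0.14106303, 0.60851173, 0.23278382]), 'eef_rot': array([ 1.13622623e-01,  9.93523745e-01, -6.83431395e-04, -3.72140734e-05]), 'width': 0.08691698817701002}
top [[502.94876825   0.         319.60725654]
 [  0.         502.94876825 236.1209088 ]
 [  0.           0.           1.        ]] [ 0.29024441 -0.15063239  1.3257829 ] [ 0.71581747 -0.6950238   0.04788493 -0.04747942]
stain_stick []
pill_bottle [(0.75, [433, 258, 23, 21]), (0.61, [522, 261, 28, 15]), (0.48, [342, 211, 13, 21]), (0.47, [310, 243, 14, 15])]
amber_pot [(0.63, [348, 252, 16, 17])]
mini_vial [(0.56, [368, 220, 7, 8])]
mat_1 [(0.83, [188, 233, 24, 34]), (0.7, [167, 235, 21, 32]), (0.59, [213, 235, 20, 32])]
tall_tub [(0.78, [264, 220, 29, 36])]
wax_tin [(0.9, [132, 237, 29, 29])]
side [[563.16862077   0.         314.88660012]
 [  0.         563.16862077 241.57612044]
 [  0.           0.           1.        ]] [-0.3253557  -1.38752091  0.74936349] [ 0.81199604 -0.24570676  0.14773618 -0.50839417]
stain_stick [(0.69, [346, 270, 13, 38])]
pill_bottle [(0.86, [423, 330, 16, 39]), (0.76, [344, 238, 10, 27]), (0.76, [304, 238, 15, 32]), (0.64, [360, 285, 17, 28]), (0.62, [383, 273, 9, 30]), (0.17, [290, 200, 16, 64])]
amber_pot [(0.82, [312, 254, 14, 24]), (0.21, [347, 269, 11, 34])]
mini_vial []
mat_1 [(0.51, [267, 216, 21, 8])]
tall_tub []
wax_tin [(0.5, [232, 194, 16, 12])]
```

View pics/top0.png

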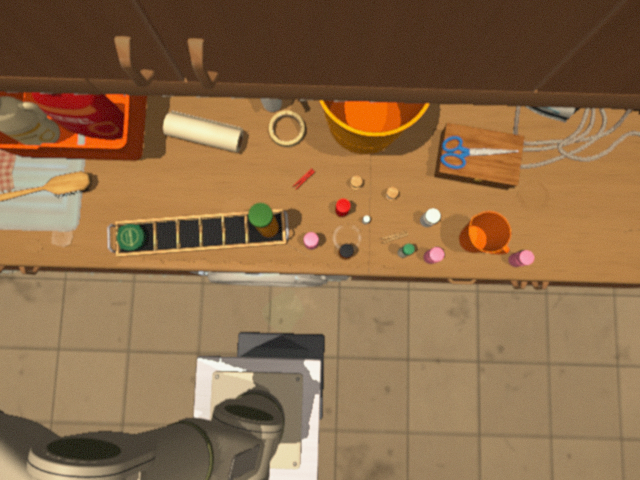

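View pics/side0.png

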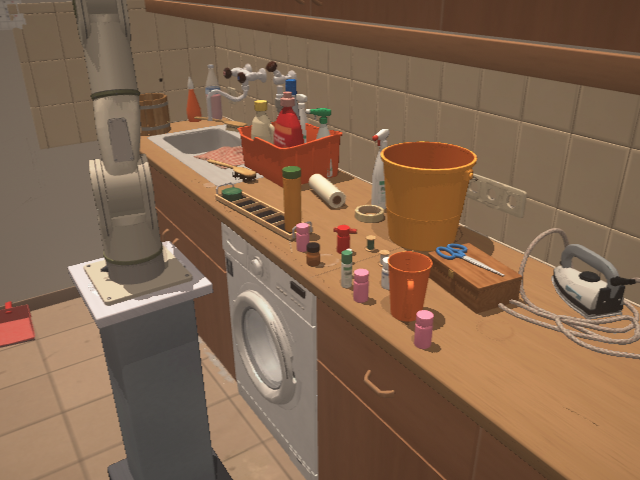

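The top view shows the tub at (262,218), which is the −y end beyond mat_4, and the tin at (131,237). The loose items are the stick at (408,250), the white bottle at (432,216), the amber pot at (347,251) and the vial at (366,219). The pink bottles, red bottle and corks are look-alikes. So the order is stick→mat_4, bottle→mat_3, pot→mat_2, vial→mat_1.

```bash
cat > h.py <<'E'
import numpy as np, cv2
from scipy.spatial.transform import Rotation as R
from bench import r
def ray(c,u,v,z):
    d=R.from_quat(c['attitude']).apply(np.linalg.inv(c['camera_matrix'])@[u,v,1.]);p=np.array(c['xyz'])
    return p+d*(z-p[2])/d[2]
def pix(c,P):
    q=c['camera_matrix']@R.from_quat(c['attitude']).inv().apply(np.array(P)-c['xyz']);return q[:2]/q[2]
def togo(P,yaw=None):
    "shift in tool axes to world point P, tool yaw (tool y dir)"
    s=r.read_state();t=R.from_quat(s['eef_rot']);y=t.apply([0,1,0])
    print('t',round(s['time'],2),'tcp',np.round(s['ee_pos'],4),'tilt',np.round(t.apply([0,0,1]),3),'yaw_y',np.round(np.arctan2(y[1],y[0]),3),'togo',np.round(t.inv().apply(np.array(P)-s['ee_pos']),4))
E
python3 - <<'E'
from h import *
c=r.camera('top')
for n,u,v,z in [('stick',408,249.5,.099),('pill',432,216,.078),('pot',347,251,.058),('vial',366.5,219,.04),('tub',261,216,.211),('tin',131.5,237,.037)]+[('mat',x,y,.012) for x,y in[(167,235),(188,233),(213,235)]]+[('rackR',287,226,.022),('rackL',111,237,.022),('pinkL',311,240,.078),('red',343,207,.08),('pinkR',434,255,.078)]: print(n,np.round(ray(c,u,v,z)[:2],3))
for z in (.04,0):print(np.round(pix(c,[.4,-.35,z])))
E
```

```text
stick [ 0.43  -0.367]
pill [ 0.519 -0.43 ]
pot [ 0.426 -0.219]
vial [ 0.513 -0.269]
tub [ 0.483 -0.016]
tin [0.449 0.337]
mat [0.46  0.253]
mat [0.467 0.198]
mat [0.463 0.132]
rackR [ 0.492 -0.063]
rackL [0.449 0.396]
pinkL [ 0.449 -0.128]
red [ 0.535 -0.206]
pinkR [ 0.421 -0.435]
[397. 263.]
[395. 265.]
```

```bash
python3 -m pendant '[[0,0,-0.03,0.124],[0,0,-0.03,0.124],[0,0,-0.03,0.124],[0,0,-0.03,0.124],[0,0,0,0.124],[0,0,0,0.124],[0,0,0,0.124],[0,0,0,0.124]]' 1 15
python3 -m pendant '[[0,0,0,0.124],[0,0,0,0.124],[0,0,0,0],[0,0,0,0]]'
python3 - <<'E'
from h import *
togo([.44,.16,.34])
E
```

```text
time: 1.52
ee_pos: [0.1411, 0.6089, 0.3537]
eef_rot: [0.575, 0.818, 0.0, -0.0]
ft_force: [-0.6, 0.3, 0.0]
width: 0.0872
grip_force: 0.0
time: 1.85
ee_pos: [0.1411, 0.6089, 0.3536]
eef_rot: [0.668, 0.744, 0.0, 0.0]
ft_force: [0.7, 0.3, 0.0]
width: 0.0871
grip_force: 0.0
t 1.85 tcp [0.1411 0.6089 0.3536] tilt [ 0.  0. -1.] yaw_y 0.107 togo [-0.4783  0.2493  0.0136]
```

```bash
python3 -m pendant '[[-0.03,0.02,0,0],[-0.034,0.018,0,0],[-0.034,0.018,0,0],[-0.034,0.018,0,0],[-0.034,0.018,0,0],[-0.034,0.018,0,0],[-0.034,0.018,0,0],[-0.034,0.018,0,0]]'
python3 -m pendant '[[-0.034,0.018,0,0],[-0.034,0.018,0,0],[-0.034,0.018,0,0],[-0.034,0.018,0,0],[-0.034,0.018,0,0],[-0.034,0.015,0.01,0],[0,0,0,0],[0,0,0,0]]'
python3 - <<'E'
from h import *
c=r.camera('wrist');cv2.imwrite('pics/w1.png',c['img'][:,:,::-1])
togo([.44,.16,.34]);print(c['xyz'],np.round(R.from_quat(c['attitude']).as_matrix(),2),c['camera_matrix'])
for t,z in(('mat_1',.012),('tall_tub',.211),('wax_tin',.037)):
  for d in r.outline_of(t,'wrist'):
    m=cv2.moments(d['mask'].astype(np.uint8));u,v=m['m10']/m['m00'],m['m01']/m['m00'];print(t,round(d['score'],2),np.round(d['bbox']),np.round([u,v]),np.round(ray(c,u,v,z)[:2],4))
E
```

```text
time: 2.52
ee_pos: [0.3146, 0.3555, 0.3538]
eef_rot: [0.668, 0.744, 0.0, -0.0]
ft_force: [0.6, -0.2, 0.9]
width: 0.0871
grip_force: 0.0
time: 3.18
ee_pos: [0.44, 0.1631, 0.3435]
eef_rot: [0.67, 0.742, 0.0, -0.0]
ft_force: [-0.1, 0.8, -0.9]
width: 0.087
grip_force: 0.0
t 3.23 tcp [0.4394 0.1649 0.3436] tilt [-0.  0. -1.] yaw_y 0.105 togo [-0.0049  0.0001  0.0036]
[0.43113624 0.24608143 0.49535334] [[ 0.99  0.1   0.03]
 [ 0.1  -0.95 -0.3 ]
 [ 0.    0.3  -0.95]] [[404.35087321   0.         323.78358321]
 [  0.         404.35087321 240.19181535]
 [  0.           0.           1.        ]]
mat_1 0.78 [348. 258.  56.  36.] [348. 257.] [0.4794 0.0766]
mat_1 0.69 [351. 107.  71.  57.] [350. 107.] [0.4601 0.2562]
mat_1 0.63 [349. 212.  62.  39.] [348. 211.] [0.4724 0.1365]
mat_1 0.59 [347. 161.  65.  52.] [349. 161.] [0.466  0.1968]
tall_tub 0.7 [359. 359.  63. 114.] [353. 371.] [0.4754 0.0485]
wax_tin 0.57 [353.  30.  69.  56.] [353.  24.] [0.4517 0.3361]
wax_tin 0.43 [285. 434.  13.  16.] [284. 434.] [ 0.4203 -0.1834]
```

View pics/w1.png

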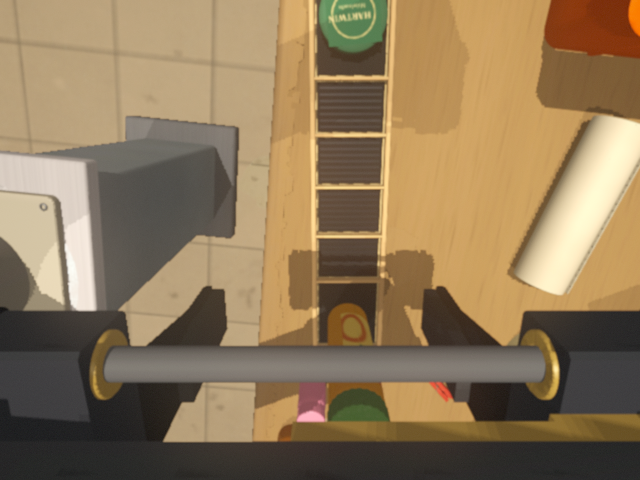

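```bash
python3 - <<'E'
from h import *
c=r.camera('wrist')
for v in(77,134,186,237,281):
  print(v,np.round(ray(c,350,v,.022)[:2],4))
for v,a,b in((105,315,388),(160,316,386.5),(211,317,384)): print(v,np.round([ray(c,a,v,.022)[:2],ray(c,b,v,.022)[:2]],4))
E
python3 -m pendant '[[-0.03,-0.004,0,0],[-0.038,-0.004,0,0],[-0.038,-0.004,0,0],[-0.038,-0.004,0,0],[-0.038,-0.004,0,0],[-0.038,-0.004,0,0],[-0.038,-0.004,0,0],[-0.038,-0.004,0,0]]'
python3 -m pendant '[[-0.038,-0.004,0,0],[-0.03,-0.002,0,0],[0,0,0,0],[0,0,0,0]]'
python3 - <<'E'
from h import *
c=r.camera('wrist');cv2.imwrite('pics/w2.png',c['img'][:,:,::-1])
togo([.43,-.367,.34])
for t,z in(('stain_stick',.099),('pill_bottle',.078),('amber_pot',.058),('mini_vial',.04)):
  for d in r.outline_of(t,'wrist'):
    b=d['bbox'];print(t,round(d['score'],2),np.round(b),np.round(ray(c,b[0],b[1],z/2)[:2],4))
E
```

```text
77 [0.4543 0.2906]
134 [0.4619 0.2309]
186 [0.4693 0.1721]
237 [0.4772 0.1098]
281 [0.4845 0.052 ]
105 [[0.4193 0.2577]
 [0.4999 0.2663]]
160 [[0.4265 0.1979]
 [0.5075 0.2065]]
211 [[0.4337 0.1379]
 [0.5137 0.1465]]
time: 4.1
ee_pos: [0.4377, -0.1337, 0.3438]
eef_rot: [0.669, 0.743, 0.001, 0.0]
ft_force: [1.4, 0.3, 0.4]
width: 0.0869
grip_force: 0.0
time: 4.43
ee_pos: [0.4389, -0.2017, 0.3437]
eef_rot: [0.67, 0.742, 0.0, 0.0]
ft_force: [-0.4, 1.0, 0.1]
width: 0.0868
grip_force: 0.0
t 4.48 tcp [ 0.4393 -0.2001  0.3436] tilt [ 0.  0. -1.] yaw_y 0.104 togo [-0.1651 -0.0266  0.0036]
stain_stick 0.66 [305. 323.  25.  48.] [ 0.4328 -0.3661]
pill_bottle 0.89 [373. 371.  28.  60.] [ 0.5279 -0.4337]
pill_bottle 0.86 [292. 390.  27.  17.] [ 0.4236 -0.474 ]
pill_bottle 0.8 [345. 124.  37.  35.] [ 0.4548 -0.1263]
pill_bottle 0.55 [414. 202.  46.  40.] [ 0.544  -0.2046]
amber_pot 0.74 [316. 201.  35.  41.] [ 0.4313 -0.2165]
mini_vial 0.62 [383. 246.  15.  21.] [ 0.5193 -0.2662]
```

View pics/w2.png

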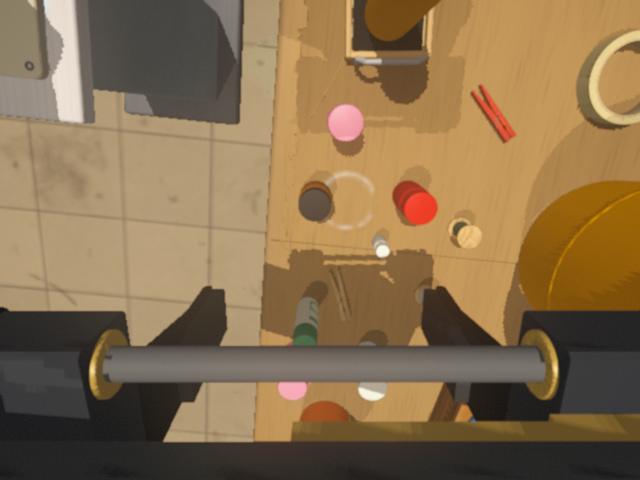

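```bash
python3 -m pendant '[[-0.03,-0.005,0,0],[-0.035,-0.005,0,0],[-0.035,-0.005,0,0],[-0.035,-0.005,0,0],[-0.03,-0.005,0.03,0],[0,0,0.04,0],[0,0,0.04,0],[0,0,0.03,0]]'
python3 -m pendant '[[0,0,0,0],[0,0,0,0],[0,0,0,0]]'
python3 - <<'E'
from h import *
togo([.431,-.3665,.057]); c=r.camera('wrist');cv2.imwrite('pics/w3.png',c['img'][:,:,::-1])
for t,z in(('stain_stick',.099),('pill_bottle',.078),('amber_pot',.058),('mini_vial',.04)):
  for d in r.outline_of(t,'wrist'):
    b=d['bbox'];print(t,round(d['score'],2),np.round(b),np.round(ray(c,b[0],b[1],z/2)[:2],4))
E
```

```text
time: 5.35
ee_pos: [0.4305, -0.3528, 0.202]
eef_rot: [0.67, 0.742, -0.0, -0.002]
ft_force: [0.3, 0.6, -0.1]
width: 0.0872
grip_force: 0.0
time: 5.6
ee_pos: [0.4324, -0.3535, 0.2073]
eef_rot: [0.67, 0.743, 0.0, 0.001]
ft_force: [0.7, -0.5, -0.0]
width: 0.0873
grip_force: 0.0
t 5.6 tcp [ 0.4324 -0.3535  0.2073] tilt [ 0.001 -0.001 -1.   ] yaw_y 0.103 togo [-0.0127 -0.0029  0.1503]
stain_stick 0.66 [324. 247.  37.  68.] [ 0.4342 -0.3727]
pill_bottle 0.77 [409. 314.  40.  69.] [ 0.5158 -0.4302]
pill_bottle 0.73 [303. 311.  45.  66.] [ 0.4227 -0.437 ]
pill_bottle 0.6 [504.  34.  99.  67.] [ 0.5467 -0.2028]
amber_pot 0.57 [341.  36.  53.  72.] [ 0.431 -0.215]
mini_vial 0.63 [442. 119.  36.  22.] [ 0.5185 -0.2651]
```

View pics/w3.png

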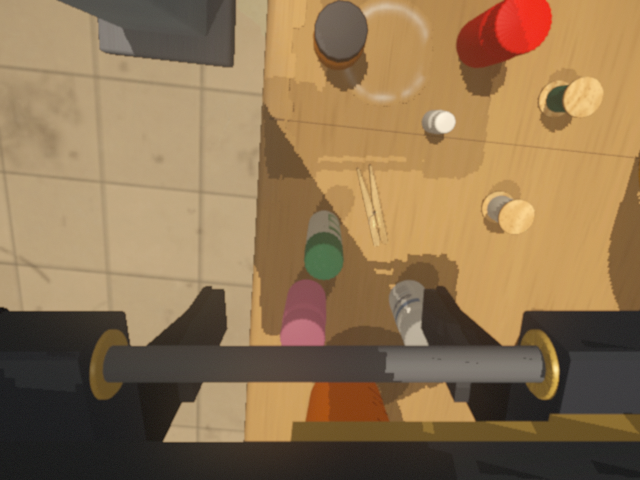

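The stick is at (324,245) with its cap top at about (324,260). The pink bottle is just below it at (303,312), the white bottle at (408,312) and the vial at (439,122).

Run:
```python
from h import *
c=r.camera('wrist')
for n,u,v,z in(('cap',324,260,.099),('pinktop',303,330,.078),('vialtop',445,121,.04),('pot',341,30,.058)):print(n,np.round(ray(c,u,v,z),4))
for P in([.433,-.37,.099],[.433,-.37,0]):print(np.round(pix(c,P)))
togo([.433,-.369,.057]);print(c['xyz'])
```

```text
cap [ 0.4335 -0.3653  0.099 ]
pinktop [ 0.4239 -0.4325  0.078 ]
vialtop [ 0.5154 -0.2663  0.04  ]
pot [ 0.4297 -0.216   0.058 ]
[323. 266.]
[323. 228.]
t 5.9 tcp [ 0.4319 -0.3534  0.2064] tilt [ 0.001 -0.    -1.   ] yaw_y 0.103 togo [-0.0156 -0.0007  0.1494]
[ 0.42296743 -0.27037208  0.35851815]
```

```bash
python3 -m pendant '[[-0.0135,0.001,0.02,0],[0,0,0.035,0],[0,0,0.035,0],[0,0,0.035,0],[0,0,0.024,0],[0,0,0,0],[0,0,0,0],[0,0,0,0]]'
python3 -m pendant '[[0,0,0,0],[0,0,0,0],[0,0,0,0],[0,0,0,0],[0,0,0,0],[0,0,0,0],[0,0,0,0],[0,0,0,0]]' 0 15
python3 -m pendant '[[0,0,0,0],[0,0,0,0],[0,0,0,0],[0,0,0,0]]'
```

```text
time: 6.57
ee_pos: [0.4345, -0.3675, 0.0583]
eef_rot: [0.67, 0.742, 0.0, 0.001]
ft_force: [0.4, -1.4, 0.1]
width: 0.0871
grip_force: 0.0
time: 7.23
ee_pos: [0.4337, -0.3666, 0.0564]
eef_rot: [0.67, 0.742, 0.0, -0.0]
ft_force: [-0.4, 0.2, -0.2]
width: 0.0417
grip_force: 0.0
time: 7.57
ee_pos: [0.4337, -0.3666, 0.0564]
eef_rot: [0.67, 0.742, -0.0, -0.0]
ft_force: [-0.5, 0.9, 0.2]
width: 0.0283
grip_force: 15.0
```

```bash
python3 -m pendant '[[0,0,-0.02,0],[0,0,-0.035,0],[0,0,-0.038,0],[0,0,-0.038,0],[0,0,-0.038,0],[0,0,-0.038,0],[0,0,-0.038,0],[0.015,0,0,0]]'
python3 -m pendant '[[0.035,0.008,0,0],[0.038,0.008,0,0],[0.038,0.008,0,0],[0.038,0.008,0,0],[0.038,0.008,0,0],[0.038,0.008,0,0],[0.038,0.008,0,0],[0.038,0.008,0,0]]'
python3 -m pendant '[[0.038,0.008,0,0],[0.038,0.008,0,0],[0.025,0.008,0,0],[0.017,0.003,0,0],[0,0,0,0],[0,0,0,0],[0,0,0,0],[0,0,0,0]]'
python3 - <<'E'
from h import *
c=r.camera('wrist');cv2.imwrite('pics/w4.png',c['img'][:,:,::-1])
for t,z in(('mat_1',.012),('wax_tin',.037)):
  for d in r.outline_of(t,'wrist'):
    b=d['bbox'];print(t,round(d['score'],2),np.round(b),np.round(ray(c,b[0],b[1],z)[:2],4))
togo([.4785,.0775,.0684])
E
```

```text
time: 8.23
ee_pos: [0.4327, -0.3556, 0.3081]
eef_rot: [0.671, 0.741, 0.0, 0.004]
ft_force: [1.0, -0.8, -0.5]
width: 0.0281
grip_force: 15.0
time: 8.9
ee_pos: [0.4634, -0.0601, 0.3029]
eef_rot: [0.67, 0.742, 0.001, -0.0]
ft_force: [0.7, 0.2, -0.3]
width: 0.0283
grip_force: 15.0
time: 9.57
ee_pos: [0.4787, 0.0563, 0.3027]
eef_rot: [0.671, 0.741, 0.0, -0.0]
ft_force: [0.1, -0.3, -0.7]
width: 0.0282
grip_force: 15.0
mat_1 0.93 [326. 116.  75.  52.] [0.4729 0.1377]
mat_1 0.81 [324.  55.  81.  63.] [0.4651 0.1951]
mat_1 0.64 [325.  12.  82.  22.] [0.4622 0.2341]
mat_1 0.61 [326. 172.  67.  52.] [0.4789 0.0798]
wax_tin 0.64 [326. 116.  72.  55.] [0.4729 0.1378]
t 9.72 tcp [0.4787 0.0571 0.3027] tilt [ 0.  0. -1.] yaw_y 0.1 togo [0.0203 0.0018 0.2343]
```

View pics/w4.png

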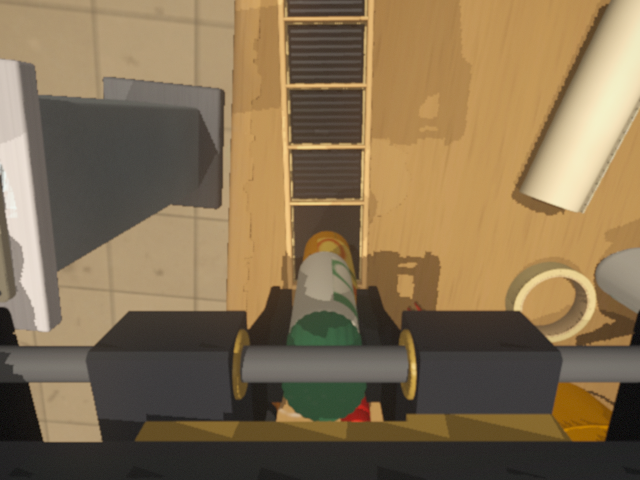

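```bash
python3 -m pendant '[[0.021,0.002,0,0],[0,0,0.02,0],[0,0,0.036,0],[0,0,0.036,0],[0,0,0.036,0],[0,0,0.036,0],[0,0,0.026,0],[0,0,0,0]]'
python3 -m pendant '[[0,0,0.01,0],[0,0,0.01,0],[0,0,0.01,0],[0,0,0.008,0],[0,0,0.005,0],[0,0,0,0],[0,0,0,0],[0,0,0,0]]'
python3 -c "
from h import *
togo([.4788,.0782,.0684])"
```

```text
time: 10.38
ee_pos: [0.4755, 0.0779, 0.1083]
eef_rot: [0.671, 0.742, -0.004, -0.001]
ft_force: [-0.8, -0.5, 0.0]
width: 0.0283
grip_force: 15.0
time: 11.05
ee_pos: [0.4788, 0.0792, 0.07]
eef_rot: [0.67, 0.742, 0.0, 0.0]
ft_force: [0.3, 0.8, -1.4]
width: 0.0285
grip_force: 15.0
t 11.05 tcp [0.4788 0.0792 0.07  ] tilt [ 0.  0. -1.] yaw_y 0.101 togo [-0.0009 -0.0001  0.0016]
```

```bash
python3 -m pendant '[[0,0,0.0012,0],[0,0,0,0],[0,0,0,0],[0,0,0,0],[0,0,0,0],[0,0,0,0],[0,0,0,0]]' 0.9
python3 -m pendant '[[0,0,-0.01,0],[0,0,-0.03,0],[0,0,-0.038,0],[0,0,-0.038,0],[0,0,-0.038,0],[0,0,-0.038,0],[0,0,-0.038,0],[0,0,0,0]]'
python3 -m pendant '[[-0.03,-0.005,0,0],[-0.038,-0.006,0,0],[-0.038,-0.006,0,0],[-0.038,-0.006,0,0],[-0.038,-0.006,0,0],[-0.038,-0.006,0,0],[-0.038,-0.006,0,0],[-0.038,-0.006,0,0]]'
python3 -m pendant '[[-0.038,-0.006,0,0],[-0.038,-0.006,0.03,0],[-0.034,0.01,0.03,0],[-0.034,0.01,0.03,0],[-0.034,0.01,0.03,0],[-0.02,0.01,0.03,0],[0,0,0,0],[0,0,0,0]]'
python3 -m pendant '[[0,0,0,0],[0,0,0,0]]'
python3 - <<'E'
from h import *
c=r.camera('wrist');cv2.imwrite('pics/w5.png',c['img'][:,:,::-1])
for t,z in(('pill_bottle',.078),('mini_vial',.04)):
  for d in r.outline_of(t,'wrist'):
    b=d['bbox'];print(t,round(d['score'],2),np.round(b),np.round(ray(c,b[0],b[1],z/2)[:2],4))
togo([.5165,-.43,.042])
for z in(0,.078):print(np.round(pix(c,[.5165,-.43,z])))
E
```

```text
time: 11.63
ee_pos: [0.4785, 0.0791, 0.0684]
eef_rot: [0.67, 0.742, -0.0, 0.0]
ft_force: [-0.8, 0.4, -0.8]
width: 0.067
grip_force: 0.0
time: 12.3
ee_pos: [0.4809, 0.0791, 0.3058]
eef_rot: [0.671, 0.742, 0.005, 0.001]
ft_force: [0.1, -0.8, -0.0]
width: 0.0787
grip_force: 0.0
time: 12.97
ee_pos: [0.4606, -0.2225, 0.2993]
eef_rot: [0.671, 0.742, 0.002, 0.0]
ft_force: [1.8, -0.1, -1.5]
width: 0.0785
grip_force: 0.0
time: 13.63
ee_pos: [0.5027, -0.3811, 0.1731]
eef_rot: [0.671, 0.741, -0.002, -0.001]
ft_force: [-0.3, -0.1, 0.8]
width: 0.0783
grip_force: 0.0
time: 13.8
ee_pos: [0.5046, -0.3798, 0.1763]
eef_rot: [0.67, 0.742, 0.0, 0.002]
ft_force: [0.1, 0.3, 0.7]
width: 0.0785
grip_force: 0.0
pill_bottle 0.8 [210. 293.  74.  69.] [ 0.4215 -0.4389]
pill_bottle 0.69 [341. 300.  52.  85.] [ 0.5241 -0.435 ]
pill_bottle 0.57 [404.   6.  42.  11.] [ 0.5399 -0.2268]
mini_vial 0.82 [358.  71.  24.  31.] [ 0.5175 -0.266 ]
t 13.95 tcp [ 0.5047 -0.3795  0.1759] tilt [ 0.003 -0.002 -1.   ] yaw_y 0.103 togo [-0.0512  0.0061  0.134 ]
[331. 275.]
[333. 318.]
```

View pics/w5.png

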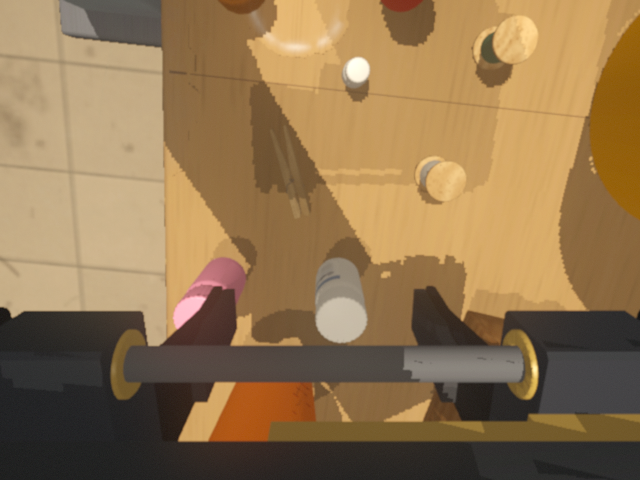

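The white bottle's top is at (341,318), between the fingers. The pink bottle at (205,300) is clear of the left finger. The correction is about +4.5 mm in x.

```bash
python3 -m pendant '[[-0.026,0.005,0,0],[-0.0257,0.0055,0.02,0],[0,0,0.034,0],[0,0,0.034,0],[0,0,0.03,0],[0,0,0.016,0],[0,0,0,0],[0,0,0,0]]'
python3 -m pendant '[[0,0,0,0],[0,0,0,0],[0,0,0,0],[0,0,0,0],[0,0,0,0],[0,0,0,0],[0,0,0,0],[0,0,0,0]]' 0 15
python3 -m pendant '[[0,0,0,0],[0,0,0,0]]'
```

```text
time: 14.62
ee_pos: [0.5201, -0.4307, 0.0414]
eef_rot: [0.67, 0.742, -0.0, 0.001]
ft_force: [0.1, -0.5, 0.6]
width: 0.0784
grip_force: 0.0
time: 15.28
ee_pos: [0.5198, -0.4309, 0.0405]
eef_rot: [0.67, 0.742, -0.0, 0.001]
ft_force: [-0.0, 0.1, 1.2]
width: 0.0366
grip_force: 15.0
time: 15.45
ee_pos: [0.5198, -0.4309, 0.0405]
eef_rot: [0.67, 0.742, -0.0, 0.001]
ft_force: [0.5, 1.1, 0.8]
width: 0.0364
grip_force: 15.0
```

```bash
python3 -m pendant '[[0,0,-0.02,0],[0,0,-0.036,0],[0,0,-0.036,0],[0,0,-0.038,0],[0.03,-0.009,-0.029,0],[0.036,-0.009,-0.029,0],[0.036,-0.009,-0.029,0],[0.0335,-0.009,-0.028,0]]'
python3 -m pendant '[[0.036,0.004,0,0],[0.036,0.004,0,0],[0.036,0.004,0,0],[0.036,0.004,0,0],[0.036,0.004,0,0],[0.036,0.004,0,0],[0.036,0.004,0,0],[0.036,0.004,0,0]]'
python3 -m pendant '[[0.036,0.004,0,0],[0.036,0.004,0,0],[0.036,0.004,0,0],[0.036,0.004,0,0],[0,0,0,0],[0,0,0,0],[0,0,0,0],[0,0,0,0]]'
python3 - <<'E'
from h import *
togo([.4727,.138,.0525]); c=r.camera('wrist')
for d in r.outline_of('mat_1','wrist'):
    b=d['bbox'];print(round(d['score'],2),np.round(b),np.round(ray(c,b[0],b[1],.012)[:2],4))
E
```

```text
time: 16.12
ee_pos: [0.4735, -0.3101, 0.2756]
eef_rot: [0.671, 0.742, -0.0, 0.0]
ft_force: [0.3, 2.1, 1.5]
width: 0.0365
grip_force: 15.0
time: 16.78
ee_pos: [0.4766, -0.0261, 0.2754]
eef_rot: [0.67, 0.742, 0.001, 0.0]
ft_force: [0.9, -0.0, -0.7]
width: 0.0364
grip_force: 15.0
time: 17.45
ee_pos: [0.4787, 0.1153, 0.2749]
eef_rot: [0.671, 0.741, -0.0, 0.001]
ft_force: [-0.9, 0.3, -0.7]
width: 0.0368
grip_force: 15.0
t 17.45 tcp [0.4787 0.1153 0.2749] tilt [ 0.    -0.002 -1.   ] yaw_y 0.099 togo [ 0.0235 -0.0038  0.2224]
0.8 [320. 175.  79.  55.] [0.4725 0.1381]
0.77 [318. 116.  82.  66.] [0.4653 0.1954]
0.63 [318.  47.  87.  68.] [0.4596 0.2567]
0.63 [319. 233.  68.  48.] [0.4775 0.0768]
```

Good agreement. Lower it into mat_3's bay.

```bash
python3 -m pendant '[[0.0235,-0.004,0,0],[0,0,0.02,0],[0,0,0.036,0],[0,0,0.036,0],[0,0,0.036,0],[0,0,0.036,0],[0,0,0.02,0],[0,0,0,0]]'
python3 -m pendant '[[0,0,0.01,0],[0,0,0.01,0],[0,0,0.01,0],[0,0,0.007,0],[0,0,0,0],[0,0,0,0],[0,0,0,0],[0,0,0,0]]'
python3 -c "
from h import *
togo([.4727,.138,.0525])"
```

```text
time: 18.22
ee_pos: [0.4699, 0.1377, 0.0873]
eef_rot: [0.671, 0.742, -0.004, 0.0]
ft_force: [0.1, 0.1, -1.1]
width: 0.0366
grip_force: 15.0
time: 18.88
ee_pos: [0.4727, 0.1397, 0.0544]
eef_rot: [0.67, 0.742, 0.0, 0.001]
ft_force: [0.1, -1.2, -1.1]
width: 0.0367
grip_force: 15.0
t 18.88 tcp [0.4727 0.1397 0.0544] tilt [ 0.001 -0.001 -1.   ] yaw_y 0.101 togo [-0.0017 -0.0002  0.0019]
```

```bash
python3 -m pendant '[[-0.0015,0,0.0016,0],[0,0,0,0],[0,0,0,0],[0,0,0,0],[0,0,0,0],[0,0,0,0],[0,0,0,0]]' 0.95
python3 -m pendant '[[0,0,-0.01,0],[0,0,-0.03,0],[0,0,-0.038,0],[0,0,-0.038,0],[0,0,-0.038,0],[0,0,-0.038,0],[0,0,-0.02,0],[0,0,0,0]]'
python3 -m pendant '[[-0.03,-0.007,0,0],[-0.036,-0.008,0,0],[-0.036,-0.008,0,0],[-0.036,-0.008,0,0],[-0.036,-0.008,0,0],[-0.036,-0.008,0,0],[-0.036,-0.008,0,0],[-0.036,-0.008,0,0]]'
python3 -m pendant '[[-0.032,-0.008,0,0],[0,-0.009,0.03,0],[0,0,0.035,0],[0,0,0.02,0],[0,0,0,0],[0,0,0,0],[0,0,0,0]]'
python3 - <<'E'
from h import *
togo([.4305,-.216,.028]);c=r.camera('wrist');cv2.imwrite('pics/w6.png',c['img'][:,:,::-1])
for t,z in(('amber_pot',.058),('mini_vial',.04)):
  for d in r.outline_of(t,'wrist'):
    b=d['bbox'];print(t,round(d['score'],2),np.round(b),np.round(ray(c,b[0],b[1],z/2)[:2],4))
for z in(0,.058):print(np.round(pix(c,[.4305,-.216,z])))
E
```

```text
time: 19.47
ee_pos: [0.4725, 0.138, 0.0523]
eef_rot: [0.67, 0.742, -0.0, 0.001]
ft_force: [0.2, 0.1, 0.1]
width: 0.0753
grip_force: 0.0
time: 20.13
ee_pos: [0.4743, 0.1386, 0.2693]
eef_rot: [0.671, 0.742, 0.003, 0.001]
ft_force: [1.4, 0.1, -0.2]
width: 0.0823
grip_force: 0.0
time: 20.8
ee_pos: [0.4372, -0.1507, 0.2644]
eef_rot: [0.671, 0.742, -0.0, 0.0]
ft_force: [1.7, 0.8, -0.1]
width: 0.0828
grip_force: 0.0
time: 21.38
ee_pos: [0.4252, -0.1823, 0.181]
eef_rot: [0.67, 0.742, -0.0, 0.001]
ft_force: [-0.3, -0.1, 0.2]
width: 0.0825
grip_force: 0.0
t 21.38 tcp [ 0.4252 -0.1823  0.181 ] tilt [ 0.002 -0.002 -1.   ] yaw_y 0.101 togo [-0.0337  0.0017  0.1531]
amber_pot 0.87 [325. 271.  46.  71.] [ 0.4302 -0.2202]
[326. 254.]
[326. 281.]
```

View pics/w6.png

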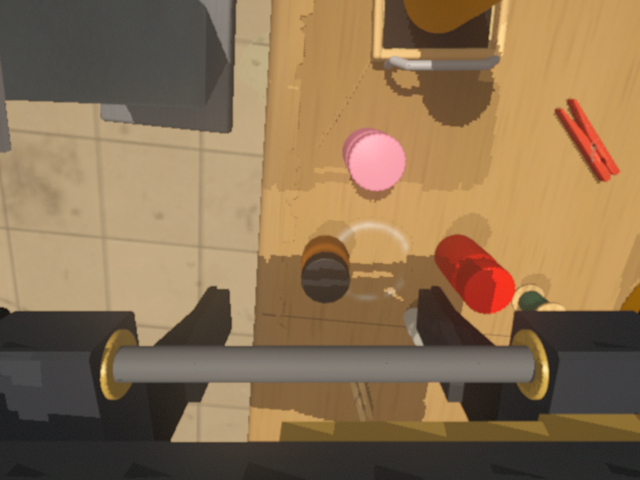

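```bash
python3 -m pendant '[[-0.0335,0.003,0,0],[0,0,0.03,0],[0,0,0.036,0],[0,0,0.036,0],[0,0,0.034,0],[0,0,0.017,0],[0,0,0,0],[0,0,0,0]]'
python3 -m pendant '[[0,0,0,0],[0,0,0,0],[0,0,0,0],[0,0,0,0],[0,0,0,0],[0,0,0,0],[0,0,0,0],[0,0,0,0]]' 0 15
python3 -m pendant '[[0,0,0,0],[0,0,0,0]]'
```

```text
time: 22.2
ee_pos: [0.3764, -0.1789, 0.0714]
eef_rot: [0.669, 0.742, 0.008, 0.027]
ft_force: [0.8, -0.3, 1.0]
width: 0.0829
grip_force: 0.0
time: 22.87
ee_pos: [0.376, -0.1785, 0.0707]
eef_rot: [0.669, 0.742, 0.008, 0.027]
ft_force: [-0.1, 0.7, 0.2]
width: 0.037
grip_force: 0.0
time: 23.03
ee_pos: [0.376, -0.1785, 0.0707]
eef_rot: [0.669, 0.742, 0.008, 0.027]
ft_force: [-0.4, 0.0, 1.3]
width: 0.0238
grip_force: 0.0
```

Run:
```python
from h import *
s=r.read_state();print(np.round(s['joint_positions'],3),np.round(s['joint_vel'],2),np.round(s['joint_torque'],1))
togo([.4305,-.216,.028]);c=r.camera('wrist');cv2.imwrite('pics/w7.png',c['img'][:,:,::-1])
for t,z in(('amber_pot',.058),):
  for d in r.outline_of(t,'wrist'):
    b=d['bbox'];print(t,round(d['score'],2),np.round(b),np.round(ray(c,b[0],b[1],z/2)[:2],4))
```

```text
[-1.154 -0.499  1.339  2.255  0.592  1.035 -0.044] [-0.  0.  0. -0.  0. -0.  0.] [ -0.   18.  -14.9 -30.2   0.1  -0.2  -0. ]
t 23.03 tcp [ 0.376  -0.1785  0.0707] tilt [ 0.05  -0.025 -0.998] yaw_y 0.104 togo [-0.0416  0.0482  0.0463]
amber_pot 0.94 [403. 313.  45.  28.] [ 0.4222 -0.1944]
```

View pics/w7.png

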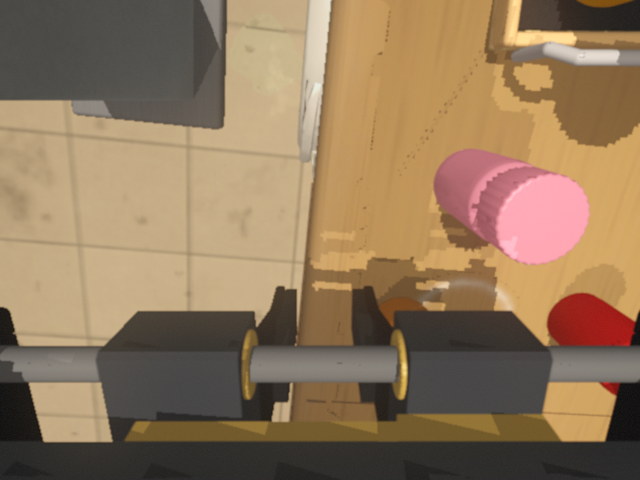

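The pot is behind the right finger at (403,313), untouched. Joints 2 and 3 are at their limits, because the azimuth has been taken by joint 3 instead of joint 1. I'll back up and work joint 3 back.

```bash
cat > j.py <<'E'
from h import *
import sys
s=r.read_state();print('q',np.round(s['joint_positions'],2));togo([float(v) for v in sys.argv[1:4]])
E
python3 -m pendant '[[0,0,-0.03,0],[0,0,-0.035,0],[0,0,-0.035,0],[0,0,-0.035,0],[0,0,-0.035,0],[0,0,-0.035,0],[0,0,-0.03,0],[0,0,0,0]]' 
python3 j.py .5 -.2 .25
python3 -m pendant '[[-0.03,0,0,0],[-0.03,0,0,0],[-0.03,0,0,0],[-0.03,0,0,0],[0,0,0,0],[0,0,0,0]]' 
python3 j.py .5 -.3 .25
```

```text
time: 23.8
ee_pos: [0.3657, -0.173, 0.3103]
eef_rot: [0.669, 0.742, 0.01, 0.03]
ft_force: [0.3, 0.5, 0.1]
width: 0.0004
grip_force: 0.0
q [-0.71 -0.48  0.75  1.93  0.35  1.52  0.08]
t 23.8 tcp [ 0.3657 -0.173   0.3103] tilt [ 0.057 -0.025 -0.998] yaw_y 0.104 togo [-0.0387  0.1273  0.0685]
time: 24.3
ee_pos: [0.3761, -0.2931, 0.3086]
eef_rot: [0.67, 0.742, 0.007, 0.027]
ft_force: [-0.0, 0.7, 0.5]
width: 0.0002
grip_force: 0.0
q [-0.79 -0.41  1.09  1.8   0.37  1.49  0.35]
t 24.3 tcp [ 0.3761 -0.2931  0.3086] tilt [ 0.05  -0.025 -0.998] yaw_y 0.101 togo [-0.0175  0.1197  0.0649]
```

```bash
python3 -m pendant '[[-0.03,0.01,0,0],[-0.035,0.01,0,0],[-0.035,0.01,0,0],[-0.035,0.01,0,0],[-0.035,0.01,0,0],[-0.035,0.01,0,0],[0,0,0,0],[0,0,0,0]]' 
python3 j.py .5 -.2 .25
python3 -m pendant '[[-0.02,-0.03,0,0],[-0.02,-0.03,0,0],[-0.02,-0.03,0,0],[-0.02,-0.03,0,0],[-0.02,-0.03,0,0],[-0.02,-0.03,0,0],[0,0,0,0],[0,0,0,0]]' 
python3 j.py .5 -.3 .25
```

```text
time: 24.97
ee_pos: [0.3882, -0.4126, 0.3416]
eef_rot: [0.668, 0.741, 0.006, 0.07]
ft_force: [0.3, 0.8, -0.5]
width: 0.0009
grip_force: 0.0
q [-0.99 -0.5   1.34  1.61  0.53  1.51  0.47]
t 24.97 tcp [ 0.3882 -0.4126  0.3416] tilt [ 0.111 -0.085 -0.99 ] yaw_y 0.109 togo [0.2083 0.1243 0.0851]
time: 25.63
ee_pos: [0.2105, -0.5269, 0.3397]
eef_rot: [0.668, 0.74, 0.001, 0.081]
ft_force: [1.1, 0.6, -0.3]
width: 0.0002
grip_force: 0.0
q [-0.58 -0.5   1.34  1.62  0.48  1.48  0.87]
t 25.63 tcp [ 0.2105 -0.5269  0.3397] tilt [ 0.12  -0.107 -0.987] yaw_y 0.108 togo [0.2076 0.3007 0.0991]
```

```bash
python3 -m pendant '[[-0.03,0.01,0,0],[-0.03,0.01,0,0],[-0.03,0.01,0,0],[-0.03,0.01,0,0],[0,0,0,0],[0,0,0,0]]' 
python3 j.py .5 -.2 .25
python3 -m pendant '[[0,0,0.03,0],[0,0,0.03,0],[0,0,0.03,0],[0,0,0.03,0],[0,0,0,0],[0,0,0,0]]' 
python3 j.py .5 -.3 .25
```

```text
time: 26.13
ee_pos: [0.2313, -0.5543, 0.3763]
eef_rot: [0.666, 0.737, -0.02, 0.117]
ft_force: [0.9, 1.0, -0.2]
width: 0.0006
grip_force: 0.0
q [-0.63 -0.5   1.34  1.54  0.52  1.47  0.85]
t 26.13 tcp [ 0.2313 -0.5543  0.3763] tilt [ 0.147 -0.185 -0.972] yaw_y 0.114 togo [0.3478 0.2887 0.0967]
time: 26.63
ee_pos: [0.2333, -0.5393, 0.2697]
eef_rot: [0.665, 0.734, -0.028, 0.131]
ft_force: [-0.1, 0.6, 1.6]
width: 0.0002
grip_force: 0.0
q [-0.54 -0.5   1.34  1.79  0.55  1.22  0.8 ]
t 26.63 tcp [ 0.2333 -0.5393  0.2697] tilt [ 0.155 -0.214 -0.964] yaw_y 0.114 togo [0.2152 0.2871 0.0091]
```

```bash
cat > fk.py <<'E'
import numpy as np, itertools
from scipy.spatial.transform import Rotation as R
D=[([-1.366,.332,-.065,1.46,.022,1.35,-.088],[.14106,.60851,.23278],[.1136,.9935,-.0007,0]),
([-1.154,-.499,1.339,2.255,.592,1.035,-.044],[.376,-.1785,.0707],[.669,.742,.008,.027]),
([-.71,-.48,.75,1.93,.35,1.52,.08],[.3657,-.173,.3103],[.669,.742,.01,.03]),
([-.79,-.41,1.09,1.8,.37,1.49,.35],[.3761,-.2931,.3086],[.67,.742,.007,.027]),
([-.99,-.5,1.34,1.61,.53,1.51,.47],[.3882,-.4126,.3416],[.668,.741,.006,.07]),
([-.58,-.5,1.34,1.62,.48,1.48,.87],[.2105,-.5269,.3397],[.668,.74,.001,.081]),
([-.63,-.5,1.34,1.54,.52,1.47,.85],[.2313,-.5543,.3763],[.666,.737,-.02,.117]),
([-.54,-.5,1.34,1.79,.55,1.22,.8],[.2333,-.5393,.2697],[.665,.734,-.028,.131])]
def chain(q,s):
    M=np.eye(3);o=[M]
    for i in range(7):
        M=M@R.from_euler('zyzyzyz'[i],s[i]*q[i]).as_matrix();o.append(M)
    return o
if __name__=='__main__':
    res=[]
    for s in itertools.product((1,-1),repeat=7):
        if s[1]<0: continue
        # R_tool = Rz(b) chain Rt : fit b over grid, Rt mean
        C=[chain(q,s)[-1] for q,_,_ in D];T=[R.from_quat(k).as_matrix() for _,_,k in D]
        for b in np.arange(-12,12)*np.pi/12:
            B=R.from_euler('z',b).as_matrix()
            Q=R.from_matrix([ (B@c).T@t for c,t in zip(C,T)]);m=Q.mean();e=np.max((m.inv()*Q).magnitude());res.append((e,s,b,m.as_quat()))
    res.sort(key=lambda v:v[0])
    for e in res[:6]:print(e)
    e,s,b,m=res[0];B=R.from_euler('z',b).as_matrix()
    A=[];y=[]
    for q,p,_ in D:
        o=chain(q,s);A.append(np.hstack([B@o[0][:,2:],B@o[2],B@o[4],B@o[7]][:1]+[B@o[2][:,[0,2]],B@o[4][:,[0,2]],B@o[6][:,[0,2]]]));y.append(p)
    A=np.vstack(A);y=np.hstack(y);w,*_=np.linalg.lstsq(A,y,rcond=1e-6);print(np.round(w,4),np.abs(A@w-y).max())
E
python3 fk.py
```

```text
(np.float64(0.009604437252349971), (-1, 1, -1, 1, -1, 1, -1), np.float64(0.0), array([1.82827155e-04, 2.18347444e-04, 7.06612927e-01, 7.07600233e-01]))
(np.float64(0.0387494363152938), (-1, 1, -1, 1, -1, 1, -1), np.float64(-0.2617993877991494), array([-0.01547543, -0.00106162,  0.60932552,  0.79276844]))
(np.float64(0.04323424708162932), (-1, 1, -1, 1, -1, 1, -1), np.float64(0.2617993877991494), array([-0.01583795, -0.0014944 , -0.79191423, -0.61042508]))
(np.float64(0.07747858626908918), (-1, 1, -1, 1, -1, 1, -1), np.float64(-0.5235987755982988), array([-0.03087372, -0.00232299,  0.50167048,  0.86450457]))
(np.float64(0.08193965670100918), (-1, 1, -1, 1, -1, 1, -1), np.float64(0.5235987755982988), array([-0.03122689, -0.00274413, -0.86380023, -0.50285834]))
(np.float64(0.11530796421111618), (-1, 1, -1, 1, -1, 1, -1), np.float64(-0.7853981633974483), array([-0.04575266, -0.00354364,  0.38543485,  0.92159325]))
[ 0.2615 -0.0244  0.4498 -0.0152  0.4973 -0.0162  0.3601] 0.04574609646844002
```

```bash
cat > fit2.py <<'E'
from fk import *
s=(-1,1,-1,1,-1,1,-1)
def design(q,cols):
    o=chain(q,s);return np.stack([o[i][:,j] for i,j in cols],1)
y=np.hstack([p for _,p,_ in D])
for cols in ([(0,2),(1,0),(2,2),(3,0),(4,2),(5,0),(6,2)],[(0,2),(1,0),(1,1),(2,2),(3,0),(3,1),(4,2),(5,0),(5,1),(6,2)],[(0,2),(1,0),(2,0),(2,2),(3,0),(4,0),(4,2),(5,0),(6,0),(6,2)]):
    A=np.vstack([design(q,cols) for q,_,_ in D]);w,*_=np.linalg.lstsq(A,y,rcond=1e-4);print(dict(zip(cols,np.round(w,3))),np.abs(A@w-y).max())
E
python3 fit2.py
```

```text
{(0, 2): np.float64(0.239), (1, 0): np.float64(-0.028), (2, 2): np.float64(0.451), (3, 0): np.float64(0.016), (4, 2): np.float64(0.505), (5, 0): np.float64(0.005), (6, 2): np.float64(0.328)} 0.04667433051877398
{(0, 2): np.float64(0.242), (1, 0): np.float64(-0.001), (1, 1): np.float64(-0.024), (2, 2): np.float64(0.451), (3, 0): np.float64(-0.002), (3, 1): np.float64(-0.02), (4, 2): np.float64(0.493), (5, 0): np.float64(0.002), (5, 1): np.float64(-0.001), (6, 2): np.float64(0.325)} 0.0024335118956310686
{(0, 2): np.float64(0.275), (1, 0): np.float64(0.001), (2, 0): np.float64(-0.017), (2, 2): np.float64(0.433), (3, 0): np.float64(0.016), (4, 0): np.float64(-0.044), (4, 2): np.float64(0.49), (5, 0): np.float64(0.049), (6, 0): np.float64(-0.006), (6, 2): np.float64(0.34)} 0.04550848998491229
```

```bash
cat > sim.py <<'E'
from fk import *
s=(-1,1,-1,1,-1,1,-1)
W=[(0,2,.242),(1,0,-.001),(1,1,-.024),(2,2,.451),(3,0,-.002),(3,1,-.02),(4,2,.493),(5,0,.002),(5,1,-.001),(6,2,.325)]
Rt=R.from_quat([0,0,.70711,.70711]).as_matrix()
lo=np.array([-2.6,-.5,-1.47,.16,-1.27,.06,-2.6]);hi=np.array([2.6,2.12,1.34,2.42,4.41,2.06,2.6])
def fk(q):
    o=chain(q,s);return sum(w*o[i][:,j] for i,j,w in W),o[-1]@Rt
def err(q,p,T):
    a,M=fk(q);return np.r_[p-a,R.from_matrix(T@M.T).as_rotvec()]
def ik(q,p,T,bias=0,q0=None,n=40,lam=1e-3):
    q=np.array(q,float)
    for _ in range(n):
        e=err(q,p,T)
        J=np.array([(err(q,p,T)-err(q+d,p,T))/1e-5 for d in np.eye(7)*1e-5]).T
        Ji=J.T@np.linalg.inv(J@J.T+lam**2*np.eye(6));dq=Ji@e
        if bias: dq+=(np.eye(7)-Ji@J)@(bias*(q0-q))
        q=np.clip(q+dq,lo,hi)
        if np.abs(e).max()<1e-5 and not bias:break
    return q
def row(q,P,T,d,turn,**k):
    return P+T@np.array(d),T@R.from_euler('z',turn).as_matrix()
if __name__=='__main__':
    q=np.array(D[0][0]);P,T=fk(q);P0=P
    print(np.round(P,3))
    def run(rows,**k):
        global q,P,T
        for x,y,z,t in rows:
            P,T=row(q,P,T,(x,y,z),t);q=ik(q,P,T,**k)
    for name,k in(('minnorm',{}),('bias start',dict(bias=.05,q0=np.array(D[0][0]),n=10)),('bias mid',dict(bias=.05,q0=(lo+hi)/2,n=10))):
        q=np.array(D[0][0]);P,T=fk(q)
        run([[0,0,-.03,.124]]*4+[[0,0,0,.124]]*6+[[-.034,.018,0,0]]*14,**k);print(name,np.round(fk(q)[0],3),np.round(q,2))
        run([[-.037,-.004,0,0]]*10,**k);run([[-.033,-.005,0,0]]*5,**k);run([[0,0,.03,0]]*9,**k);print(np.round(fk(q)[0],3),np.round(q,2))
        run([[0,0,-.03,0]]*8+[[.0365,.0075,0,0]]*12+[[0,0,.03,0]]*8+[[0,0,-.03,0]]*8+[[-.038,-.006,0,0]]*10+[[-.03,.01,.02,0]]*4+[[0,0,.03,0]]*5,**k);print(np.round(fk(q)[0],3),np.round(q,2))
        run([[0,0,-.035,0]]*4+[[.034,-.009,-.03,0]]*4+[[.038,.004,0,0]]*12+[[0,0,.03,0]]*7+[[0,0,-.03,0]]*7+[[-.035,-.008,0,0]]*10,**k);print(np.round(fk(q)[0],3),np.round(q,2))
E
python3 sim.py; python3 -c "
from h import *
s=r.read_state();print(list(np.round(s['joint_positions'],4)),s['ee_pos'],s['eef_rot'])
from sim import fk;print(fk(s['joint_positions'])[0])"
```

```text
[0.14  0.609 0.234]
minnorm [0.44  0.162 0.354] [-1.03 -0.1   0.54  1.67  0.05  1.55 -0.39]
[ 0.431 -0.377  0.084] [-0.18  0.55  1.05  1.81 -0.54  1.1   1.17]
[ 0.508 -0.431  0.094] [-0.02  0.72  0.98  1.54 -0.63  1.22  1.17]
[ 0.415 -0.198  0.354] [-0.96 -0.37  1.04  1.71  0.31  1.62  0.17]
bias start [0.44  0.162 0.354] [-0.87 -0.08  0.4   1.67  0.03  1.55 -0.37]
[ 0.431 -0.377  0.084] [ 0.14  0.39  0.61  1.8  -0.26  1.03  0.95]
[ 0.508 -0.431  0.094] [ 0.29  0.56  0.48  1.52 -0.28  1.13  0.93]
[ 0.415 -0.198  0.354] [-0.61 -0.2   0.84  1.71  0.15  1.57  0.32]
bias mid [0.44  0.162 0.354] [-0.17 -0.04 -0.27  1.63 -0.01  1.55 -0.33]
[ 0.431 -0.377  0.084] [ 0.77  0.36 -0.16  1.76  0.06  1.03  0.7 ]
[ 0.508 -0.431  0.094] [ 0.9   0.55 -0.37  1.48  0.21  1.15  0.61]
[ 0.415 -0.198  0.354] [ 0.13 -0.09  0.2   1.68  0.02  1.55  0.43]
[np.float64(-0.5432), np.float64(-0.4991), np.float64(1.3387), np.float64(1.7943), np.float64(0.5496), np.float64(1.2226), np.float64(0.8035)] [ 0.23325476 -0.53931997  0.2696627 ] [ 0.66533993  0.73449476 -0.02757185  0.13069057]
[ 0.23246888 -0.53765579  0.27008428]
```

```bash
cat > val.py <<'E'
from sim import *
import sys
seqs=[(1,2,[[0,0,-.03,0]]+[[0,0,-.035,0]]*5+[[0,0,-.03,0]]),(2,3,[[-.03,0,0,0]]*4),(3,4,[[-.03,.01,0,0]]+[[-.035,.01,0,0]]*5),(4,5,[[-.02,-.03,0,0]]*6),(5,6,[[-.03,.01,0,0]]*4),(6,7,[[0,0,.03,0]]*4)]
for name,k,keep in(('n40',{},0),('n40keep',{},1),('lam.05',dict(lam=.05,n=20),0),('n5',dict(n=5),0),('lam.05 n5',dict(lam=.05,n=5),0)):
    print(name)
    for a,b,rows in seqs:
        q=np.array(D[a][0]);P,T=fk(q)
        for x,y,z,t in rows:
            P,T=row(q,P,T,(x,y,z),t);q=ik(q,P,T,**k)
            if not keep:P,T=fk(q)
        p,M=fk(q);print(b,np.round(q,2),np.array(D[b][0]),np.round(p,3),D[b][1],np.round(M[:,2],3),np.round(R.from_quat(D[b][2]).as_matrix()[:,2],3))
E
python3 val.py
```

```text
n40
2 [-0.75 -0.5   0.77  1.94  0.37  1.52  0.06] [-0.71 -0.48  0.75  1.93  0.35  1.52  0.08] [ 0.365 -0.172  0.305] [0.3657, -0.173, 0.3103] [ 0.051 -0.025 -0.998] [ 0.058 -0.025 -0.998]
3 [-0.78 -0.41  1.08  1.79  0.37  1.49  0.35] [-0.79 -0.41  1.09  1.8   0.37  1.49  0.35] [ 0.378 -0.294  0.315] [0.3761, -0.2931, 0.3086] [ 0.056 -0.029 -0.998] [ 0.049 -0.026 -0.998]
4 [-1.53 -0.5   1.34  1.34  0.77  1.68  0.42] [-0.99 -0.5   1.34  1.61  0.53  1.51  0.47] [ 0.55  -0.296  0.469] [0.3882, -0.4126, 0.3416] [ 0.197 -0.249 -0.948] [ 0.112 -0.085 -0.99 ]
5 [-0.74 -0.5   1.34  1.54  0.55  1.52  0.85] [-0.58 -0.5   1.34  1.62  0.48  1.48  0.87] [ 0.273 -0.521  0.374] [0.2105, -0.5269, 0.3397] [ 0.115 -0.155 -0.981] [ 0.121 -0.107 -0.987]
6 [-1.14 -0.5   1.34  1.29  0.77  1.65  0.81] [-0.63 -0.5   1.34  1.54  0.52  1.47  0.85] [ 0.409 -0.497  0.494] [0.2313, -0.5543, 0.3763] [ 0.156 -0.326 -0.932] [ 0.146 -0.185 -0.972]
7 [-0.77 -0.5   1.34  1.69  0.64  1.28  0.78] [-0.54 -0.5   1.34  1.79  0.55  1.22  0.8 ] [ 0.33  -0.526  0.321] [0.2333, -0.5393, 0.2697] [ 0.175 -0.273 -0.946] [ 0.155 -0
[... 3776 characters left out ...]
 0.46] [-0.99 -0.5   1.34  1.61  0.53  1.51  0.47] [ 0.561 -0.267  0.459] [0.3882, -0.4126, 0.3416] [ 0.229 -0.165 -0.959] [ 0.112 -0.085 -0.99 ]
5 [-0.74 -0.5   1.34  1.54  0.56  1.53  0.84] [-0.58 -0.5   1.34  1.62  0.48  1.48  0.87] [ 0.266 -0.524  0.373] [0.2105, -0.5269, 0.3397] [ 0.099 -0.161 -0.982] [ 0.121 -0.107 -0.987]
6 [-1.12 -0.5   1.34  1.3   0.74  1.63  0.82] [-0.63 -0.5   1.34  1.54  0.52  1.47  0.85] [ 0.409 -0.495  0.489] [0.2313, -0.5543, 0.3763] [ 0.174 -0.303 -0.937] [ 0.146 -0.185 -0.972]
7 [-0.76 -0.5   1.34  1.69  0.63  1.28  0.78] [-0.54 -0.5   1.34  1.79  0.55  1.22  0.8 ] [ 0.327 -0.526  0.319] [0.2333, -0.5393, 0.2697] [ 0.18  -0.266 -0.947] [ 0.155 -0.216 -0.964]
```

```bash
cat > val2.py <<'E'
from sim import *
from val import seqs
from scipy.optimize import lsq_linear
def jac(q,p,T):return np.array([(err(q,p,T)-err(q+d,p,T))/1e-5 for d in np.eye(7)*1e-5]).T
def ikb(q,p,T,n=10,lam=.01,wr=1.):
    q=np.array(q,float);Wt=np.r_[1,1,1,wr,wr,wr]
    for _ in range(n):
        e=err(q,p,T)
        if np.abs(e).max()<1e-5:break
        A=np.vstack([jac(q,p,T)*Wt[:,None],lam*np.eye(7)]);q=np.clip(q+lsq_linear(A,np.r_[e*Wt,np.zeros(7)],(lo-q-1e-9,hi-q+1e-9)).x,lo,hi)
    return q
if __name__=='__main__':
  V=[(f'clip n{n} lam{l}',lambda q,P,T,n=n,l=l:ik(q,P,T,n=n,lam=l)) for n in(1,2,3) for l in(.01,.1)]+[(f'b n{n} lam{l} wr{w}',lambda q,P,T,n=n,l=l,w=w:ikb(q,P,T,n,l,w)) for n in(1,10) for l in(.01,.05) for w in (.3,1.)]
  for name,f in V:
   for keep in(0,1):
    t=[];S=0
    for a,b,rows in seqs:
        q=np.array(D[a][0]);P,T=fk(q);T=R.from_quat(D[a][2]).as_matrix()
        for x,y,z,tt in rows:
            P,T=row(q,P,T,(x,y,z),tt);q=f(q,P,T)
            if not keep:P,T=fk(q)
        e=np.abs(q-np.array(D[b][0])).max();t.append(round(e,3))
    print(name,keep,t)
E
sed -i 's/^for name,k,keep in/if __name__=="__main__":\n  for name,k,keep in/; ' val.py
python3 - <<'E'
s=open('val.py').read().split('if __name__')[0];open('val.py','w').write(s)
E
python3 val2.py
```

```text
clip n1 lam0.01 0 [np.float64(0.172), np.float64(0.027), np.float64(0.727), np.float64(0.171), np.float64(0.505), np.float64(0.222)]
clip n1 lam0.01 1 [np.float64(0.113), np.float64(0.015), np.float64(0.363), np.float64(0.151), np.float64(0.388), np.float64(0.206)]
clip n1 lam0.1 0 [np.float64(0.243), np.float64(0.093), np.float64(0.242), np.float64(0.168), np.float64(0.317), np.float64(0.186)]
clip n1 lam0.1 1 [np.float64(0.131), np.float64(0.045), np.float64(0.312), np.float64(0.143), np.float64(0.33), np.float64(0.18)]
clip n2 lam0.01 0 [np.float64(0.155), np.float64(0.012), np.float64(0.518), np.float64(0.156), np.float64(0.456), np.float64(0.226)]
clip n2 lam0.01 1 [np.float64(0.08), np.float64(0.012), np.float64(0.33), np.float64(0.155), np.float64(0.303), np.float64(0.198)]
clip n2 lam0.1 0 [np.float64(0.196), np.float64(0.033), np.float64(0.39), np.float64(0.152), np.float64(0.391), np.float64(0.196)]
clip n2 lam0.1 1 [np.float64(0.091), np.float64(0.018), np.float64(0.351), np.float64(0.139), np.float64(0.33), np.float64(0.18)]
clip n3 lam0.01 0 [np.float64(0.132), np.float6
[... 1954 characters left out ...]
float64(0.027)]
b n10 lam0.01 wr1.0 1 [np.float64(0.031), np.float64(0.012), np.float64(0.043), np.float64(0.014), np.float64(0.037), np.float64(0.033)]
b n10 lam0.05 wr0.3 0 [np.float64(0.035), np.float64(0.012), np.float64(0.132), np.float64(0.039), np.float64(0.119), np.float64(0.059)]
b n10 lam0.05 wr0.3 1 [np.float64(0.035), np.float64(0.012), np.float64(0.151), np.float64(0.037), np.float64(0.139), np.float64(0.049)]
b n10 lam0.05 wr1.0 0 [np.float64(0.034), np.float64(0.012), np.float64(0.049), np.float64(0.014), np.float64(0.044), np.float64(0.027)]
b n10 lam0.05 wr1.0 1 [np.float64(0.034), np.float64(0.012), np.float64(0.043), np.float64(0.014), np.float64(0.037), np.float64(0.033)]
```

```bash
cat > man.py <<'E'
from plan import *
from search import q0
def go(q,rows,show=True):
    mx=0
    for d in rows:
        q1=step(q,d[:3],d[3]);mx=max(mx,np.abs((q1-q)/np.array([2.22,2.22,2.79,2.79,3.14,3.14,3.14])).max()*12);q=q1
    p,M,_,pt=full(q)
    if show:print('p',np.round(p,3),'tilt',np.round(M[:2,2],3),'q',np.round(q,2),'spd',round(mx,2),'wrist',np.round(pt[5],2))
    return q
def world(q,dw,n,turn=0):
    T=full(q)[1];d=T.T@(np.array(dw)/n);return [[*d,turn]]*n
if __name__=='__main__':
    q=q0
    for dw,n in(([.08,.12,.06],8),([-.06,.12,.07],8)): q=go(q,world(q,dw,n))
    qb=q
    for name,dw in(('in',[-.12,.165,0]),('in up',[-.1,.14,.1]),('in down',[-.1,.14,-.12]),('down',[0,0,-.25]),('up',[0,0,.2])):
        print(name);q=qb
        for _ in range(3): q=go(q,world(q,dw,8))
E
timeout 300 python3 man.py
```

```text
p [ 0.312 -0.418  0.33 ] tilt [ 0.155 -0.214] q [-0.42 -0.43  0.96  1.83  0.47  1.33  0.57] spd 0.22 wrist [ 0.26 -0.35  0.64]
p [ 0.252 -0.298  0.4  ] tilt [ 0.155 -0.214] q [ 0.18 -0.5   0.31  1.88  0.27  1.5   0.59] spd 0.65 wrist [ 0.2  -0.23  0.71]
in
p [ 0.229 -0.213  0.326] tilt [ 0.054 -0.118] q [ 0.95 -0.5  -0.27  2.03 -0.07  1.48  0.82] spd 3.88 wrist [ 0.21 -0.17  0.65]
p [ 0.232 -0.117  0.272] tilt [-0.069 -0.035] q [ 0.24 -0.5  -0.    2.15  0.05  1.55  0.34] spd 3.8 wrist [ 0.25 -0.11  0.6 ]
p [0.183 0.044 0.222] tilt [-0.238  0.013] q [-0.13 -0.5  -0.14  2.27 -0.13  1.6  -0.11] spd 3.42 wrist [0.26 0.04 0.54]
in up
p [ 0.219 -0.22   0.486] tilt [ 0.114 -0.172] q [ 0.77 -0.5  -0.11  1.72  0.01  1.72  0.77] spd 3.57 wrist [ 0.18 -0.16  0.8 ]
p [ 0.194 -0.135  0.587] tilt [ 0.071 -0.141] q [ 0.52 -0.5  -0.11  1.48  0.05  2.03  0.55] spd 3.12 wrist [ 0.17 -0.09  0.91]
p [ 0.315 -0.073  0.551] tilt [-0.144 -0.171] q [ 1.15 -0.28 -0.85  1.35 -0.    2.06  0.46] spd 4.55 wrist [ 0.36 -0.02  0.87]
in down
p [ 0.229 -0.225  0.226] tilt [ 0.096 -0.152] q [ 0.92 -0.5  -0.25  2.25 -
[... 375 characters left out ...]
.37  2.34  0.28  0.93  0.57] spd 0.32 wrist [ 0.2  -0.23  0.46]
p [ 0.259 -0.305 -0.097] tilt [ 0.158 -0.218] q [ 1.84  0.64 -1.15  2.42  1.42  0.6  -0.33] spd 3.14 wrist [ 0.21 -0.23  0.22]
p [ 0.259 -0.305 -0.347] tilt [ 0.158 -0.218] q [ 1.59  1.34 -0.68  2.2   2.36  0.79 -0.87] spd 0.64 wrist [ 0.21 -0.23 -0.03]
up
p [ 0.252 -0.298  0.6  ] tilt [ 0.155 -0.214] q [ 0.15 -0.35  0.32  1.36  0.24  1.86  0.66] spd 0.32 wrist [ 0.2  -0.23  0.91]
p [ 0.255 -0.306  0.729] tilt [ 0.177 -0.232] q [ 1.86 -0.09 -0.92  0.84 -0.08  2.06  0.97] spd 6.19 wrist [ 0.2  -0.23  1.04]
p [ 0.257 -0.311  0.762] tilt [ 0.222 -0.286] q [ 2.06 -0.07 -1.12  0.74 -0.08  2.06  0.98] spd 0.2 wrist [ 0.18 -0.22  1.07]
```

```bash
timeout 300 python3 - <<'E'
from man import *
q=q0
for dw,n in(([.08,.12,.06],8),([-.06,.12,.07],8)):
    w=world(q,dw,n);print(np.round(w[0],4));q=go(q,w)
np.save('qb.npy',q)
# gentle pushes
for i in range(6):
    t=full(q)[1][:2,2];u=t/np.linalg.norm(t);w=world(q,[-.05*u[0],-.05*u[1],0],6);print(np.round(w[0],4));q=go(q,w)
E
```

```text
[ 0.012   0.0125 -0.0089  0.    ]
p [ 0.312 -0.418  0.33 ] tilt [ 0.155 -0.214] q [-0.42 -0.43  0.96  1.83  0.47  1.33  0.57] spd 0.22 wrist [ 0.26 -0.35  0.64]
[ 0.0132 -0.0045 -0.0128  0.    ]
p [ 0.252 -0.298  0.4  ] tilt [ 0.155 -0.214] q [ 0.18 -0.5   0.31  1.88  0.27  1.5   0.59] spd 0.65 wrist [ 0.2  -0.23  0.71]
[ 0.0069 -0.004  -0.0022  0.    ]
p [ 0.232 -0.266  0.396] tilt [ 0.15  -0.208] q [ 1.13 -0.5  -0.27  1.91 -0.11  1.46  0.97] spd 1.35 wrist [ 0.18 -0.2   0.71]
[ 0.007  -0.004  -0.0021  0.    ]
p [ 0.232 -0.253  0.378] tilt [ 0.13  -0.183] q [ 1.08 -0.5  -0.27  1.94 -0.1   1.46  0.93] spd 1.71 wrist [ 0.19 -0.19  0.7 ]
[ 0.0071 -0.004  -0.0019  0.    ]
p [ 0.233 -0.239  0.36 ] tilt [ 0.107 -0.156] q [ 1.05 -0.5  -0.27  1.97 -0.1   1.47  0.9 ] spd 1.62 wrist [ 0.2  -0.19  0.68]
[ 0.0072 -0.0039 -0.0016  0.    ]
p [ 0.233 -0.222  0.341] tilt [ 0.081 -0.129] q [ 1.   -0.5  -0.28  2.   -0.09  1.47  0.85] spd 1.63 wrist [ 0.21 -0.18  0.66]
[ 0.0074 -0.0036 -0.0013  0.    ]
p [ 0.235 -0.2    0.322] tilt [ 0.052 -0.103] q [ 0.93 -0.5  -0.28  2.04 -0.08  1.48  0.79] spd 1.62 wrist [ 0.22 -0.17  0.64]
[ 0.0077 -0.0029 -0.001   0.    ]
p [ 0.24  -0.172  0.305] tilt [ 0.023 -0.08 ] q [ 0.82 -0.5  -0.27  2.07 -0.07  1.49  0.69] spd 1.59 wrist [ 0.23 -0.15  0.63]
```

```bash
python3 -m pendant '[[0.012,0.0125,-0.009,0],[0.012,0.0125,-0.009,0],[0.012,0.0125,-0.009,0],[0.012,0.0125,-0.009,0],[0.012,0.0125,-0.009,0],[0.012,0.0125,-0.009,0],[0.012,0.0125,-0.009,0],[0.012,0.0125,-0.009,0]]' | head -2
python3 j.py .5 -.2 .25
python3 -m pendant '[[0.013,-0.0045,-0.013,0],[0.013,-0.0045,-0.013,0],[0.013,-0.0045,-0.013,0],[0.013,-0.0045,-0.013,0],[0.013,-0.0045,-0.013,0],[0.013,-0.0045,-0.013,0],[0.013,-0.0045,-0.013,0],[0.013,-0.0045,-0.013,0]]' | head -2
python3 j.py .5 -.2 .25
python3 -m pendant '[[0.007,-0.004,-0.002,0],[0.007,-0.004,-0.002,0],[0.007,-0.004,-0.002,0],[0.007,-0.004,-0.002,0],[0.007,-0.004,-0.002,0],[0.007,-0.004,-0.002,0],[0,0,0,0]]' | head -2
python3 j.py .5 -.2 .25
```

```text
time: 27.3
ee_pos: [0.3142, -0.4198, 0.3333]
q [-0.42 -0.43  0.95  1.82  0.47  1.33  0.57]
t 27.3 tcp [ 0.3142 -0.4198  0.3333] tilt [ 0.158 -0.217 -0.963] yaw_y 0.114 togo [0.2176 0.1964 0.0619]
time: 27.97
ee_pos: [0.2537, -0.2997, 0.4048]
q [ 0.24 -0.49  0.28  1.88  0.25  1.49  0.61]
t 27.97 tcp [ 0.2537 -0.2997  0.4048] tilt [ 0.158 -0.216 -0.963] yaw_y 0.116 togo [0.1124 0.2328 0.1666]
time: 28.55
ee_pos: [0.2318, -0.2721, 0.4058]
q [ 0.95 -0.5  -0.16  1.9  -0.04  1.47  0.89]
t 28.55 tcp [ 0.2318 -0.2721  0.4058] tilt [ 0.154 -0.215 -0.964] yaw_y 0.111 togo [0.0849 0.2514 0.176 ]
```

Model matches the robot. Keep pushing inward to level the tool.

```bash
for i in 1 2 3; do python3 -m pendant '[[0.007,-0.004,-0.002,0],[0.007,-0.004,-0.002,0],[0.007,-0.004,-0.002,0],[0.007,-0.004,-0.002,0],[0.007,-0.004,-0.002,0],[0.007,-0.004,-0.002,0],[0,0,0,0]]' >/dev/null
python3 j.py .5 -.2 .25; done
```

```text
q [ 0.91 -0.5  -0.16  1.88 -0.03  1.52  0.86]
t 29.13 tcp [ 0.2289 -0.2567  0.41  ] tilt [ 0.131 -0.188 -0.973] yaw_y 0.111 togo [0.0638 0.2561 0.1807]
q [ 0.88 -0.5  -0.15  1.86 -0.02  1.58  0.83]
t 29.72 tcp [ 0.2248 -0.2418  0.4184] tilt [ 0.108 -0.164 -0.981] yaw_y 0.106 togo [0.0461 0.2616 0.1879]
q [ 0.84 -0.5  -0.15  1.83 -0.02  1.64  0.8 ]
t 30.3 tcp [ 0.2214 -0.225   0.4293] tilt [ 0.084 -0.142 -0.986] yaw_y 0.102 togo [0.0261 0.2664 0.1967]
```

```bash
cat > greedy.py <<'E'
from man import *
import multiprocessing as mp
from bench import r
def seq(x): 
    x=np.round(x,3);return [[*x[:3],0]]*8+[[*x[3:6],0]]*8
def f(a):
    q,x=a;c=0
    for d in seq(x):
        q1=step(q,d[:3],0);p,M,_,pt=full(q1);c+=max(0,p[0]-.35)+max(0,.2-p[2])+max(0,p[2]-.55)+max(0,.22-np.hypot(*p[:2]))+.3*max(0,np.abs(q1-q).max()-.12);q=q1
    return np.linalg.norm(M[:2,2])+c+.03*abs(q[2])
if __name__=='__main__':
    q=r.read_state()['joint_positions'];g=np.random.default_rng(0);m=np.zeros(6);sd=np.full(6,.01)
    best=(9,None)
    with mp.Pool(4) as pl:
        for it in range(7):
            X=m+sd*g.standard_normal((120,6));F=np.array(pl.map(f,[(q,x) for x in X]));o=np.argsort(F)[:20]
            if F[o[0]]<best[0]:best=(F[o[0]],X[o[0]])
            m=X[o].mean(0);sd=X[o].std(0)+.0005
    s=seq(best[1]);print(best[0],s[0],s[8]);q=go(q,s[:8]);go(q,s[8:])
E
time timeout 300 python3 greedy.py
```

```text
0.155055746964958 [np.float64(0.002), np.float64(-0.003), np.float64(0.003), 0] [np.float64(-0.007), np.float64(-0.005), np.float64(0.002), 0]
p [ 0.215 -0.229  0.404] tilt [ 0.077 -0.135] q [ 0.84 -0.5  -0.13  1.89 -0.01  1.6   0.81] spd 0.55 wrist [ 0.19 -0.19  0.72]
p [ 0.182 -0.29   0.393] tilt [ 0.077 -0.135] q [ 0.86 -0.45 -0.01  1.88  0.03  1.56  0.95] spd 0.07 wrist [ 0.16 -0.25  0.71]
real	0m14.244s
user	0m48.913s
sys	0m0.213s
```

```bash
python3 -m pendant '[[-0.008,-0.006,0.003,0],[-0.008,-0.006,0.003,0],[-0.008,-0.006,0.003,0],[-0.008,-0.006,0.003,0],[-0.008,-0.006,0.003,0],[-0.008,-0.006,0.003,0],[-0.008,-0.006,0.003,0],[-0.008,-0.006,0.003,0]]' >/dev/null
python3 j.py .5 -.2 .25
for i in 1 2 3; do python3 -m pendant '[[0.009,-0.004,0,0],[0.009,-0.004,0,0],[0.009,-0.004,0,0],[0.009,-0.004,0,0],[0.009,-0.004,0,0],[0.009,-0.004,0,0],[0.009,-0.004,0,0],[0,0,0,0]]' >/dev/null
python3 j.py .5 -.2 .25; done
```

```text
q [ 0.87 -0.45 -0.    1.84  0.03  1.58  0.97]
t 30.97 tcp [ 0.1808 -0.2977  0.411 ] tilt [ 0.084 -0.142 -0.986] yaw_y 0.102 togo [0.0915 0.3154 0.1717]
q [ 1.11 -0.5  -0.15  1.88 -0.06  1.62  1.06]
t 31.63 tcp [ 0.1652 -0.2653  0.4075] tilt [ 0.07  -0.119 -0.99 ] yaw_y 0.101 togo [0.0531 0.33   0.1716]
q [ 1.1  -0.5  -0.15  1.87 -0.07  1.68  1.04]
t 32.3 tcp [ 0.1589 -0.2491  0.4093] tilt [ 0.043 -0.078 -0.996] yaw_y 0.098 togo [0.0294 0.3383 0.1697]
q [ 1.08 -0.5  -0.15  1.85 -0.07  1.74  1.03]
t 32.97 tcp [ 0.1532 -0.2316  0.4154] tilt [ 0.017 -0.038 -0.999] yaw_y 0.097 togo [0.0046 0.3459 0.1701]
```

```bash
python3 -m pendant '[[0.009,-0.003,0,0],[0.009,-0.003,0,0],[0.009,-0.003,0,0],[0.009,-0.003,0,0],[0.009,-0.003,0,0],[0.009,-0.003,0,0],[0,0,0,0]]' >/dev/null
python3 j.py .4 -.3 .3
cat > traj.py <<'E'
import sys
from man import *
from bench import r
q=np.array(r.read_state()['joint_positions'],float)
# world waypoint list: sim check of limits
for a in sys.argv[1:]:
    w=np.array([float(v) for v in a.split(',')]);p=full(q)[0];d=w-p;n=int(np.ceil(np.linalg.norm(d)/.037));rows=world(q,d,n);print(n,np.round(rows[0][:3],4));q=go(q,rows)
E
timeout 200 python3 traj.py .30,-.35,.30 .4305,-.216,.15 .4305,-.216,.028 .4305,-.216,.26 .466,.198,.26 .466,.198,.04 .466,.198,.26 .47,-.24,.25 .517,-.266,.15 .517,-.266,.022 .517,-.266,.15 .46,-.24,.25 .46,.257,.25 .46,.257,.034
```

```text
q [ 1.04 -0.5  -0.15  1.84 -0.07  1.8   0.98]
t 33.55 tcp [ 0.154  -0.2129  0.4233] tilt [-0.005 -0.007 -1.   ] yaw_y 0.097 togo [-0.1098  0.2371  0.1227]
7 [-0.0216  0.0189  0.0175]
p [ 0.3  -0.35  0.3 ] tilt [-0.005 -0.007] q [ 1.01 -0.05 -0.24  1.75 -0.    1.44  0.87] spd 0.38 wrist [ 0.3  -0.35  0.62]
7 [0.0174 0.0205 0.0212]
p [ 0.43  -0.216  0.15 ] tilt [-0.005 -0.007] q [ 0.79  0.12 -0.45  1.91  0.07  1.13  0.42] spd 0.27 wrist [ 0.43 -0.21  0.47]
4 [0.0002 0.0002 0.0305]
p [ 0.43  -0.216  0.028] tilt [-0.005 -0.007] q [ 0.76  0.29 -0.43  2.01  0.17  0.87  0.33] spd 0.26 wrist [ 0.43 -0.21  0.35]
7 [-0.0002 -0.0002 -0.0331]
p [ 0.43  -0.216  0.26 ] tilt [-0.005 -0.007] q [ 0.81  0.03 -0.45  1.76  0.02  1.36  0.46] spd 0.29 wrist [ 0.43 -0.21  0.58]
12 [ 0.0341  0.0063 -0.0002]
p [0.466 0.198 0.26 ] tilt [-0.005 -0.007] q [ 0.34  0.15 -0.9   1.68  0.12  1.38 -0.48] spd 0.36 wrist [0.47 0.2  0.58]
6 [0.0002 0.0002 0.0367]
p [0.466 0.198 0.04 ] tilt [-0.005 -0.007] q [ 0.21  0.41 -0.81  1.93  0.36  0.97 -0.67] spd 0.3 wrist [0.47 0.2  0.36]
6 [-0.0002 -0.0002 -0.0367]
p [0.466 0.
[... 470 characters left out ...]
t [-0.005 -0.007] q [ 0.77  0.49 -0.46  1.76  0.27  0.95  0.29] spd 0.23 wrist [ 0.52 -0.26  0.35]
4 [-0.0002 -0.0002 -0.032 ]
p [ 0.517 -0.266  0.15 ] tilt [-0.005 -0.007] q [ 0.81  0.34 -0.5   1.66  0.18  1.18  0.36] spd 0.23 wrist [ 0.52 -0.26  0.47]
4 [ 0.0077 -0.0137 -0.025 ]
p [ 0.46 -0.24  0.25] tilt [-0.005 -0.007] q [ 0.87  0.13 -0.52  1.69  0.07  1.35  0.43] spd 0.3 wrist [ 0.46 -0.24  0.57]
14 [ 0.0353  0.0034 -0.0002]
p [0.46  0.257 0.25 ] tilt [-0.005 -0.007] q [ 0.26  0.23 -0.97  1.65  0.2   1.37 -0.65] spd 0.41 wrist [0.46 0.26 0.57]
6 [0.0002 0.0002 0.036 ]
p [0.46  0.257 0.034] tilt [-0.005 -0.007] q [ 0.13  0.48 -0.86  1.88  0.44  0.99 -0.83] spd 0.28 wrist [0.46 0.26 0.36]
```

The tool is level again, and the simulated trajectory stays within limits for the remaining work.

```bash
python3 -m pendant '[[-0.0216,0.019,0.0175,0],[-0.0216,0.019,0.0175,0],[-0.0216,0.019,0.0175,0],[-0.0216,0.019,0.0175,0],[-0.0216,0.019,0.0175,0],[-0.0216,0.019,0.0175,0],[-0.0216,0.019,0.0175,0]]' 0.95 15 | head -2
python3 -m pendant '[[0.0174,0.0205,0.018,0],[0.0174,0.0205,0.018,0],[0.0174,0.0205,0.018,0],[0.0174,0.0205,0.018,0],[0.0174,0.0205,0.018,0],[0.0174,0.0205,0.018,0],[0,0,0,0],[0,0,0,0]]' | head -2
python3 -m pendant '[[0,0,0,0],[0,0,0,0]]' | head -2
python3 j.py .4305 -.216 .028
python3 - <<'E'
from h import *
c=r.camera('wrist');cv2.imwrite('pics/w8.png',c['img'][:,:,::-1])
for t,z in(('amber_pot',.058),('mini_vial',.04)):
  for d in r.outline_of(t,'wrist'):
    b=d['bbox'];print(t,round(d['score'],2),np.round(b),np.round(ray(c,b[0],b[1],z/2)[:2],4))
for z in(0,.058):print(np.round(pix(c,[.4305,-.216,z])))
E
```

```text
time: 34.13
ee_pos: [0.3011, -0.3527, 0.2996]
time: 34.8
ee_pos: [0.4122, -0.2355, 0.1904]
time: 34.97
ee_pos: [0.4117, -0.238, 0.192]
q [ 0.83  0.06 -0.42  1.88  0.03  1.21  0.5 ]
t 34.97 tcp [ 0.4117 -0.238   0.192 ] tilt [-0.004 -0.008 -1.   ] yaw_y 0.095 togo [0.0213 0.0216 0.1638]
amber_pot 0.82 [353. 201.  52.  62.] [ 0.4319 -0.2197]
mini_vial 0.83 [447. 261.  29.  35.] [ 0.519  -0.2656]
[349. 190.]
[354. 205.]
```

View pics/w8.png

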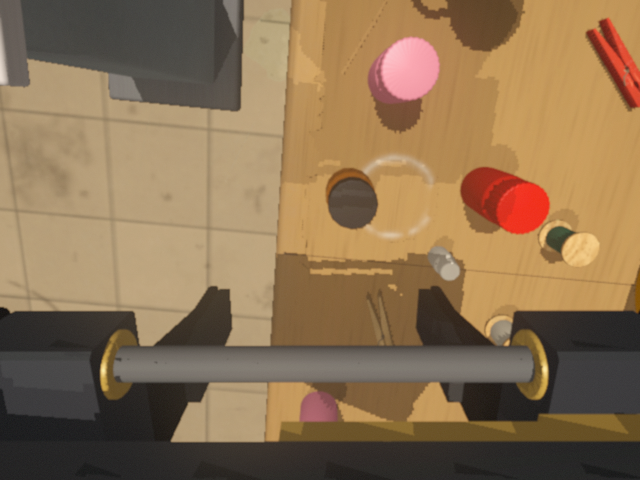

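The pot's lid is at (353,204), where predicted, and the pot is upright. The vial is upright at (445,262).

```bash
python3 -m pendant '[[0.021,0.0216,0,0],[0,0,0.034,0],[0,0,0.034,0],[0,0,0.034,0],[0,0,0.034,0],[0,0,0.028,0],[0,0,0,0],[0,0,0,0]]' | head -2
python3 -m pendant '[[0,0,0,0],[0,0,0,0],[0,0,0,0],[0,0,0,0],[0,0,0,0],[0,0,0,0],[0,0,0,0],[0,0,0,0]]' 0 15
python3 -m pendant '[[0,0,0,0],[0,0,0,0]]';python3 j.py .466 .1972 .26
```

```text
time: 35.78
ee_pos: [0.43, -0.215, 0.027]
time: 36.45
ee_pos: [0.4307, -0.215, 0.0273]
eef_rot: [0.672, 0.74, -0.004, 0.001]
ft_force: [0.2, -0.1, 2.5]
width: 0.039
grip_force: 15.0
time: 36.62
ee_pos: [0.4307, -0.215, 0.0273]
eef_rot: [0.672, 0.74, -0.004, 0.001]
ft_force: [0.6, 0.3, 2.0]
width: 0.0395
grip_force: 15.0
q [ 0.76  0.29 -0.44  2.02  0.17  0.87  0.33]
t 36.62 tcp [ 0.4307 -0.215   0.0273] tilt [-0.005 -0.007 -1.   ] yaw_y 0.096 togo [ 0.4054  0.0735 -0.2357]
```

```bash
python3 -m pendant '[[0,0,-0.02,0],[0,0,-0.036,0],[0,0,-0.036,0],[0,0,-0.036,0],[0,0,-0.036,0],[0,0,-0.036,0],[0,0,-0.04,0],[0,0,0,0]]'|head -2
python3 -m pendant '[[0.025,0.006,0,0],[0.035,0.006,0,0],[0.035,0.006,0,0],[0.035,0.006,0,0],[0.035,0.006,0,0],[0.035,0.006,0,0],[0.035,0.006,0,0],[0.035,0.006,0,0]]'|head -2
python3 -m pendant '[[0.035,0.006,0,0],[0.035,0.006,0,0],[0.035,0.006,0,0],[0.02,0.006,0,0],[0,0,0,0],[0,0,0,0],[0,0,0,0],[0,0,0,0]]'|head -2
python3 - <<'E'
from h import *
togo([.4665,.1975,.0395]); c=r.camera('wrist')
for d in r.outline_of('mat_1','wrist'):
    b=d['bbox'];print(round(d['score'],2),np.round(b),np.round(ray(c,b[0],b[1],.012)[:2],4))
E
```

```text
time: 37.28
ee_pos: [0.4344, -0.2141, 0.2746]
time: 37.95
ee_pos: [0.4533, 0.0617, 0.265]
time: 38.62
ee_pos: [0.4657, 0.1855, 0.264]
t 38.62 tcp [0.4657 0.1855 0.264 ] tilt [-0.005 -0.007 -1.   ] yaw_y 0.094 togo [0.0135 0.0032 0.2244]
0.81 [326. 125.  82.  61.] [0.4596 0.2565]
0.61 [325. 189.  79.  59.] [0.4644 0.195 ]
0.58 [328. 244.  75.  51.] [0.4727 0.1372]
```

```bash
python3 -m pendant '[[0.0125,0.002,0,0],[0,0,0.02,0],[0,0,0.036,0],[0,0,0.036,0],[0,0,0.036,0],[0,0,0.036,0],[0,0,0.02,0],[0,0,0,0]]'|head -2
python3 -m pendant '[[0,0,0.01,0],[0,0,0.01,0],[0,0,0.01,0],[0,0,0.0085,0],[0,0,0,0],[0,0,0,0],[0,0,0,0],[0,0,0,0]]'
python3 j.py .4662 .197 .0395
```

```text
time: 39.38
ee_pos: [0.4631, 0.196, 0.0762]
time: 40.05
ee_pos: [0.4657, 0.1981, 0.0423]
eef_rot: [0.672, 0.74, -0.004, 0.001]
ft_force: [-0.3, -0.5, -1.1]
width: 0.0392
grip_force: 15.0
q [ 0.22  0.4  -0.82  1.93  0.36  0.97 -0.68]
t 40.05 tcp [0.4657 0.1981 0.0423] tilt [-0.004 -0.007 -1.   ] yaw_y 0.096 togo [-0.0011  0.0004  0.0028]
```

```bash
python3 -m pendant '[[-0.001,0,0.0023,0],[0,0,0,0],[0,0,0,0],[0,0,0,0],[0,0,0,0],[0,0,0,0]]' 0.75 | head -5
python3 -m pendant '[[0,0,-0.01,0],[0,0,-0.03,0],[0,0,-0.036,0],[0,0,-0.036,0],[0,0,-0.036,0],[0,0,-0.036,0],[0,0,-0.036,0],[0,0,0,0]]'|head -2
python3 -m pendant '[[-0.025,-0.003,0,0],[-0.0375,-0.003,0,0],[-0.0375,-0.003,0,0],[-0.0375,-0.003,0,0],[-0.0375,-0.003,0,0],[-0.0375,-0.003,0,0],[-0.0375,-0.003,0,0],[-0.0375,-0.003,0,0]]'|head -2
python3 -m pendant '[[-0.0375,-0.003,0,0],[-0.0375,-0.003,0,0],[-0.0375,-0.003,0,0],[-0.0275,0,0.02,0],[0,0.015,0.025,0],[0,0.015,0.025,0],[0,0,0,0],[0,0,0,0]]'|head -2
python3 -m pendant '[[0,0,0,0],[0,0,0,0]]' | head -2
python3 j.py .518 -.2655 .022
python3 - <<'E'
from h import *
c=r.camera('wrist');cv2.imwrite('pics/w9.png',c['img'][:,:,::-1])
for t,z in(('mini_vial',.04),):
  for d in r.outline_of(t,'wrist'):
    b=d['bbox'];print(t,round(d['score'],2),np.round(b),np.round(ray(c,b[0],b[1],z/2)[:2],4))
for z in(0,.04):print(np.round(pix(c,[.518,-.2655,z])))
E
```

```text
time: 40.55
ee_pos: [0.4654, 0.1969, 0.0395]
eef_rot: [0.672, 0.74, -0.004, 0.001]
ft_force: [-0.7, 0.3, 0.7]
width: 0.0638
time: 41.22
ee_pos: [0.4683, 0.2003, 0.2668]
time: 41.88
ee_pos: [0.4697, -0.0916, 0.2621]
time: 42.55
ee_pos: [0.5039, -0.227, 0.1913]
time: 42.72
ee_pos: [0.5045, -0.2281, 0.1938]
q [ 0.8   0.25 -0.53  1.68  0.14  1.25  0.33]
t 42.72 tcp [ 0.5045 -0.2281  0.1938] tilt [-0.003 -0.008 -1.   ] yaw_y 0.096 togo [-0.0372  0.0105  0.1721]
mini_vial 0.84 [334. 264.  16.  32.] [ 0.5167 -0.2684]
[336. 253.]
[337. 270.]
```

View pics/w9.png

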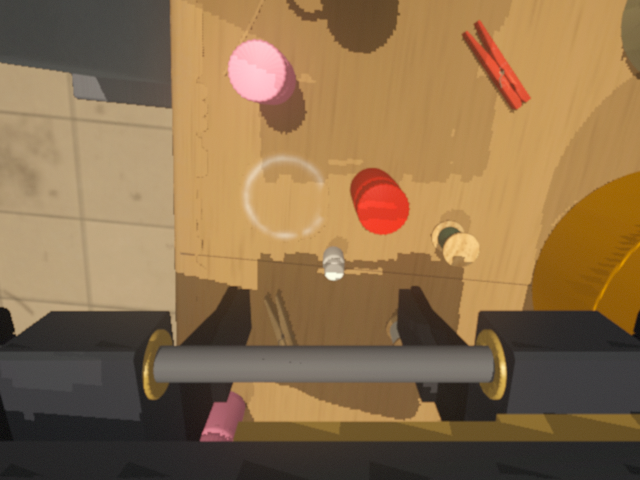

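```bash
python3 -m pendant '[[-0.02,0.0045,0,0],[-0.0187,0.0045,0,0],[0,0,0.034,0],[0,0,0.034,0],[0,0,0.034,0],[0,0,0.034,0],[0,0,0.02,0],[0,0,0,0]]' 0.5|head -2
python3 -m pendant '[[0,0,0.016,0],[0,0,0,0],[0,0,0,0]]'|head -2
python3 -m pendant '[[0,0,0,0],[0,0,0,0],[0,0,0,0],[0,0,0,0],[0,0,0,0],[0,0,0,0],[0,0,0,0],[0,0,0,0]]' 0 8
python3 j.py .46 -.24 .25
```

```text
time: 43.48
ee_pos: [0.5134, -0.2659, 0.0327]
time: 43.73
ee_pos: [0.5165, -0.2671, 0.0218]
time: 44.4
ee_pos: [0.5162, -0.2669, 0.0207]
eef_rot: [0.672, 0.74, -0.004, 0.001]
ft_force: [-0.9, 0.1, 5.2]
width: 0.0184
grip_force: 8.0
q [ 0.77  0.49 -0.47  1.77  0.27  0.95  0.29]
t 44.4 tcp [ 0.5162 -0.2669  0.0207] tilt [-0.004 -0.007 -1.   ] yaw_y 0.096 togo [ 0.0306 -0.0545 -0.2292]
```

```bash
python3 -m pendant '[[0,0,-0.015,0],[0,0,-0.035,0],[0,0,-0.036,0],[0,0,-0.036,0],[0.0077,-0.0137,-0.029,0],[0.0077,-0.0137,-0.029,0],[0.0077,-0.0137,-0.029,0],[0.0077,-0.0137,-0.029,0]]'
python3 -m pendant '[[0.03,0.003,0,0],[0.036,0.003,0,0],[0.036,0.003,0,0],[0.036,0.003,0,0],[0.036,0.003,0,0],[0.036,0.003,0,0],[0.036,0.003,0,0],[0.036,0.003,0,0]]'|head -2
python3 -m pendant '[[0.036,0.003,0,0],[0.036,0.003,0,0],[0.036,0.004,0,0],[0.036,0.004,0,0],[0.025,0.004,0,0],[0,0,0,0],[0,0,0,0],[0,0,0,0]]'|head -2
python3 - <<'E'
from h import *
togo([.4597,.257,.0327]); c=r.camera('wrist')
for d in r.outline_of('mat_1','wrist'):
    b=d['bbox'];print(round(d['score'],2),np.round(b),np.round(ray(c,b[0],b[1],.012)[:2],4))
E
```

```text
time: 45.07
ee_pos: [0.4588, -0.2391, 0.2595]
eef_rot: [0.672, 0.74, -0.004, 0.0]
ft_force: [0.2, -0.8, 0.6]
width: 0.018
grip_force: 8.0
time: 45.73
ee_pos: [0.4559, 0.045, 0.2565]
time: 46.4
ee_pos: [0.4581, 0.2126, 0.255]
t 46.4 tcp [0.4581 0.2126 0.255 ] tilt [-0.005 -0.007 -1.   ] yaw_y 0.096 togo [0.0455 0.0072 0.222 ]
0.78 [330. 219.  83.  59.] [0.4641 0.1939]
0.65 [332. 274.  74.  46.] [0.4727 0.1351]
0.6 [333. 156.  82.  61.] [0.4611 0.2567]
```

```bash
python3 -m pendant '[[0.022,0.0035,0,0],[0.0225,0.0035,0,0],[0,0,0.03,0],[0,0,0.036,0],[0,0,0.036,0],[0,0,0.036,0],[0,0,0.036,0],[0,0,0.01,0]]'|head -2
python3 -m pendant '[[0,0,0.01,0],[0,0,0.01,0],[0,0,0.009,0],[0,0,0.007,0],[0,0,0,0],[0,0,0,0],[0,0,0,0],[0,0,0,0]]'
python3 j.py .4598 .257 .0327
```

```text
time: 47.17
ee_pos: [0.458, 0.2538, 0.0663]
time: 47.83
ee_pos: [0.4602, 0.2569, 0.0357]
eef_rot: [0.672, 0.74, -0.004, 0.001]
ft_force: [-0.2, -0.6, -0.7]
width: 0.0181
grip_force: 8.0
q [ 0.14  0.48 -0.87  1.88  0.44  0.99 -0.83]
t 47.83 tcp [0.4602 0.2569 0.0357] tilt [-0.004 -0.007 -1.   ] yaw_y 0.096 togo [ 0.0002 -0.0004  0.003 ]
```

```bash
python3 -m pendant '[[0,0,0.0025,0],[0,0,0,0],[0,0,0,0],[0,0,0,0],[0,0,0,0],[0,0,0,0]]' 0.42
python3 -m pendant '[[0,0,-0.008,0],[0,0,-0.02,0],[0,0,-0.036,0],[0,0,-0.036,0],[0,0,-0.036,0],[0,0,-0.036,0],[0,0,-0.036,0],[0.03,0,-0.03,0]]'|head -2
python3 -m pendant '[[0.03,-0.01,-0.02,0],[0.03,-0.01,-0.02,0],[0,0,0,0],[0,0,0,0],[0,0,0,0],[0,0,0,0]]'|head -2
python3 - <<'E'
from h import *
c=r.camera('wrist');cv2.imwrite('pics/w10.png',c['img'][:,:,::-1])
t=r.camera('side');cv2.imwrite('pics/s10.png',cv2.resize(t['img'][150:330,180:420,::-1],None,fx=3,fy=3))
E
```

```text
time: 48.33
ee_pos: [0.4598, 0.2567, 0.0326]
eef_rot: [0.672, 0.74, -0.004, 0.001]
ft_force: [-0.5, -0.2, 0.3]
width: 0.0358
grip_force: 0.0
time: 49.0
ee_pos: [0.4602, 0.2832, 0.2731]
time: 49.5
ee_pos: [0.4331, 0.3444, 0.3089]
```

View pics/w10.png

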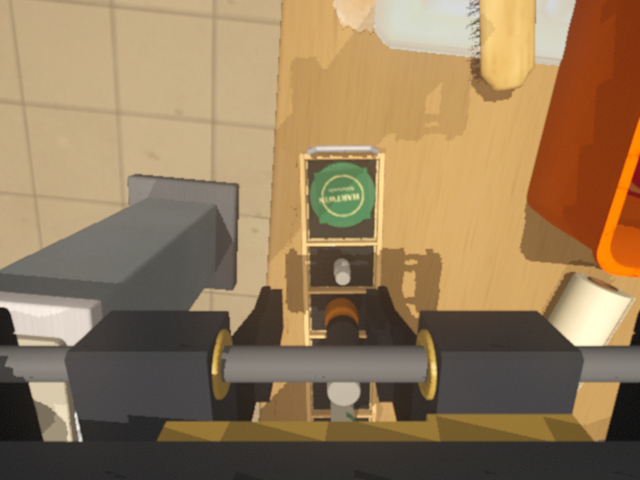

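View pics/s10.png

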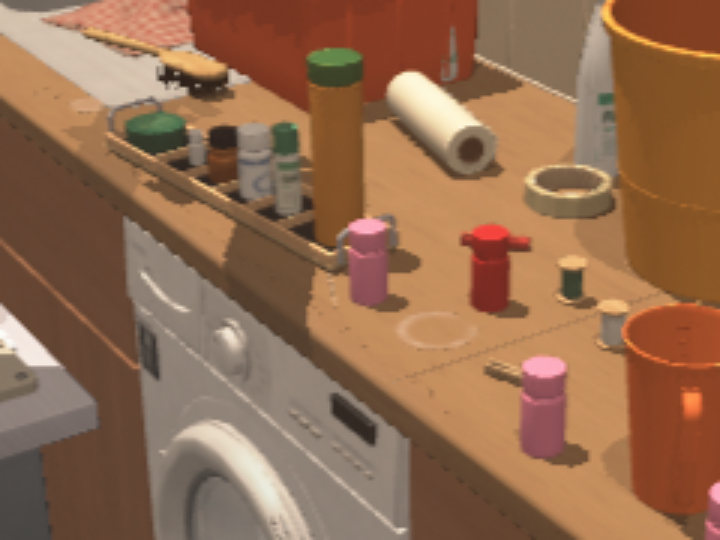

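The side crop shows all four upright in their bays, running tin, vial (197,147), pot (222,155), bottle (254,160), stick (287,168), tub. The wrist view shows the vial in the middle of its bay at (342,268).

```bash
python3 -c "
from bench import r
print(r.close_job())"
```

```text
the job is handed in; nothing more can be done
None
```

The job is handed in: stain stick, tablet bottle, amber pot and vial each stand upright in a rack bay, stepping down from tub to tin in the last pictures. The arm was clear at about 49.5 s of the 147 s; a mid-job joint-limit stall tilted the gripper in the air, which I levelled before going on.

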